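Fit the organiser inserts into the breakfast tray

ROBOT

A 6-joint arm with a two-finger parallel gripper is mounted at the origin on a cart in front of the work surface, level with it; the furniture and walls round the work are solid. World frame = base frame: x ahead of the robot, y to its left, z up, the work surface at z = 0. Lengths are in mm, angles in rad, forces in N, time in s.
With the tool pointing down it reaches from about 275 to 1000 mm from the base axis. Payload 8.4 kg.
Tool frame: the origin (TCP) lies at the very end of the fingers, on their centre line; the grasp point (between the pads) lies 19 mm behind it (r.tcp_to_grasp is the distance from the TCP to the grasp point, in mm); z points along the fingers, y is the line along which they close (so a half turn about z gives the same grasp; the last joint's range is limited). The gripper opens to 85 mm and grips with 20 to 120 N. Pads are 22 mm wide; open, the fingers measure 114 mm over their backs; the gripper's body (76 mm by 85 mm) begins 54 mm behind the grasp point. The pads swing forward as they close: fully open they stand 13 mm farther back than shut.
Start: joints at [1.119, 0.353, 1.633, -0, 1.155, -0.002], TCP at [271.74, 562.837, 231.281] pointing down, gripper open.
Joint ranges: [-2.63, 2.63], [-0.92, 2.1], [0.06, 2.66], [-1.3, 4.44], [0, 2.69], [-3.02, 3.02]. Speed limits (rad/s): [2.22, 2.22, 2.79, 3.14, 3.14, 3.14].

INTERFACE

Orientations are given as [roll, pitch, yaw] about the fixed x, y, z axes, in that order (R = Rz(yaw) Ry(pitch) Rx(roll)).
In Python, from rig import r gives the robot as it stands. The module is installed in compiled form; this text tells all that it offers.
- The arm moves only by the tool play_rows, never from a script. Its argument "rows" is a list of rows, each an object with "dp": the shift along the tool's x, y, z in units of 40 mm (1.0 is 40 mm), a list of three; "turn": the turn, a rotation vector about the tool's x, y, z in units of 6 degrees (1.0 is 6 degrees), a list of three; "fingers": the closure, from 0 (fully open) to 1 (shut). In form: [{"dp": [tx, ty, tz], "turn": [wx, wy, wz], "fingers": fingers}, ...]. A call has 1 to 5 rows; each row shifts and turns the commanded pose from where the row before left it, along the tool's axes as they then stand; what a row does not reach is not made up. A row lasts 1/12 s, in which the tool goes at most 41.7 mm and 7.16 degrees, less where a joint would pass 70% of its speed; a pose out of reach is approached as far as the arm can. A call is refused whole if a number of a shift passes 1 or a number of a turn 1, either way. A call with a gripper value outside its range is refused whole. The fingers move at their own pace and stop on an object; "force" is the grip in N (left out, the last holds). Time passes only in rows, so rows that do not move let the fingers close. It gives the time, the measured TCP pose, the force, the opening and the grip force at its end, in the units of the state.
- r.sense(): the state, without advancing time (a new reading comes with each control period).
- r.grab_frame(name): name is "scene" or "top" or "wrist"; returns a dict with "pixels" (400x640x3 uint8, red, green, blue), "fx", "fy", "cx", "cy" (pixels), "pose" (4x4, takes a point from camera to world coordinates). Camera axes: x right, y down, z forward; pixel columns grow to the right and rows downward; lengths in mm; the calibration is good to about 2 mm. A picture is of the moment at which its call begins. There is no depth.
- r.sign_off(): hands the job in; it is judged then, once.
The state is a dict: "clock": time; "qpos": joint angles; "qvel": joint speeds; "joint_efforts": joint torques, N m; "eef_pos": TCP position; "tcp_rot": TCP orientation; "contact_force": force on the tool from outside, world axes, zero at the start; "wrist_torque": the same for the moment, N m; "opening": opening from 0.0 (shut) to 1.0 (fully open); "grasp_force": force on a finger pad.
Only numpy, scipy, OpenCV 4.12 (cv2) and the standard library are available. Lean on these libraries where they do the work, as an engineer would, in place of code of your own. Each camera call takes 0.05 s, during which the arm holds its last target. There are 200 camera calls.

TASK

Pack the three bamboo organiser inserts into the black tray so that all lie flat on its floor, side by side: the U, which was left askew in the tray and is in the way, the T from the sloping drainer, and the P. They only fit when turned so that they interlock, and then leave one square gap: stand the shaker upright on the tray floor in that gap. Do not tip the shaker over, leave the tray where it is, and do not disturb the honey jar and the mug.

Things in the scene. Friction and masses are not known exactly. Their poses are not given: they have to be found in the camera images.
- tray: shallow black plastic tray, loose, 0.6 kg, outside 175 (its x) x 285 (its y) x 13 mm; inside 164 x 276 mm, floor 3 mm thick, walls 10 mm above the floor. Origin: centre of the underside, z up
- u_insert: U-shaped bamboo insert, starts askew in mid-tray, opening roughly away from the robot. All three inserts: 0.1 to 0.2 kg, open side up, floor 6 mm thick, rim 4 mm thick and 14 mm high all round, upright grip rib 36 mm long, 12 mm thick, its top 52 mm above the underside, pinched across its thickness. Origin: under the rib, on the underside; axes as its grip point's
- t_insert: T-shaped bamboo insert, built like the U; starts lying on the sloping drainer, long bar down against the ledge, stem pointing up the slope, rib square to the slope's face. Origin: under the rib, on the underside; axes as its grip point's
- p_insert: P-shaped bamboo insert (a square with a tail), built like the U; starts flat on the table. Origin: under the rib, on the underside; axes as its grip point's
- u_insert_grip (a point): Point on the grip rib's middle, 38 mm above the underside. x along the rib, y across its thickness, z up out of the open side. Outline from above, corners (x, y) in mm from this point: (-28.5,-77.5) (73.5,-77.5) (73.5,-28.5) (20.5,-28.5) (20.5,28.5) (73.5,28.5) (73.5,77.5) (-28.5,77.5): rib in mid-web, two arms to +x, notch 57 mm wide
- t_insert_grip (a point): Point on the grip rib's middle, 38 mm above the underside. x along the rib, y across its thickness, z up out of the open side. Outline from above, corners (x, y) in mm from this point: (-20.5,-77.5) (28.5,-77.5) (28.5,-24.5) (81.5,-24.5) (81.5,24.5) (28.5,24.5) (28.5,77.5) (-20.5,77.5): rib in mid-bar, stem 49 mm wide to +x
- p_insert_grip (a point): Point on the grip rib's middle, 38 mm above the underside. x along the rib, y across its thickness, z up out of the open side. Outline from above, corners (x, y) in mm from this point: (-51,-93.4) (-2,-93.4) (-2,-40.4) (51,-40.4) (51,61.6) (-51,61.6): rib within the square, tail to -y on the -x side
- shaker_mid (a point): glass table shaker with a grey cap, upright behind the tray, before the opening between the waffle makers (their front corners are 152 mm high: jaws that close fore and aft have more room); 44 mm across, 90 mm high. This point is on its axis, 45 mm above its base; z up
- drainer_ledge (a point): white sloping drainer, fixed to the table, 176 mm wide, about 140 mm deep and 105 mm high; its face rises 35 degrees from level, away from its front, and faces the robot. This point is the middle of the lower edge of the face, at the foot of the ledge, 26 mm above the table; the ledge stands 10 mm off the face. Axes: x level, away from its front; y along the ledge; z up
- shaker: the same shaker; origin: centre of its base
- honey_jar: honey jar with a dark lid, 65 mm across, 86 mm high; a bystander; origin at its base
- white_mug: white mug, 90 x 130 x 96 mm; a bystander; origin at its base
Things that resemble listed ones, but are neither listed nor needed, are in the scene too. Of the things that look like the shaker, the smaller one is meant.

How it is judged:
By the outcome, as a careful person would: the job done as asked, in the order asked, and still so for the second after the job is handed in, with the robot touching nothing.
It also fails if it takes over 72 s, if anything falls off the work surface, if the arm or the gripper's body presses on something with over 40 N, if the wrist force passes 120 N, or if a joint passes its speed limit or range.

## Working session

There is one attempt and no reset: what is moved stays moved. The work goes in short steps, Python scripts to look and compute and a tool call to move; the robot and the scene stay as the last step left them, time stands still between calls to the robot, and variables do not carry over. Pictures are saved under pics/ and viewed, at most 10 in all, crops included, and the job is handed in when it is done.

Besides the shell and the picture viewer there is one more tool, called after "Request:" as name([rows], argument=value, ...), one row to a line, values as JSON. play_rows: Moves the arm, as the interface text tells. Its arguments: {"type":"object","properties":{"rows":{"type":"array"},"force":{"type":"number"}},"required":["rows"]}

```bash
mkdir -p pics; python3 - <<'E'
from rig import r
import cv2,numpy as np
s=r.sense(); print({k:np.round(v,3).tolist() for k,v in s.items()}, r.tcp_to_grasp)
for n in("scene","top"):
    f=r.grab_frame(n); cv2.imwrite(f"pics/{n}0.png",f["pixels"][:,:,::-1]); print(n,f["fx"],f["cx"],f["cy"],np.round(f["pose"],3).tolist())
E
```

```text
{'clock': 0.0, 'qpos': [1.119, 0.354, 1.634, -0.0, 1.155, -0.002], 'qvel': [-0.0, 0.001, -0.001, -0.001, -0.0, 0.0], 'joint_efforts': [0.001, -60.522, -34.207, -0.0, 0.009, 0.0], 'eef_pos': [271.524, 562.392, 230.535], 'tcp_rot': [-3.14, 0.0, 2.692], 'contact_force': [-0.145, -0.118, 0.228], 'wrist_torque': [-0.04, 0.002, 0.034], 'grasp_force': 0.0, 'opening': 1.002} 18.700000000000003
scene 377.0088709208631 324.7867366480808 198.04334881537528 [[0.751, -0.506, 0.423, -13.661], [-0.66, -0.562, 0.499, -678.972], [-0.015, -0.654, -0.757, 1039.737], [0.0, 0.0, 0.0, 1.0]]
top 436.25325935813925 323.49189051617975 195.2832636608374 [[-0.011, -0.981, 0.196, 271.877], [-1.0, 0.007, -0.021, -3.327], [0.019, -0.196, -0.98, 1408.563], [0.0, 0.0, 0.0, 1.0]]
```

View pics/top0.png

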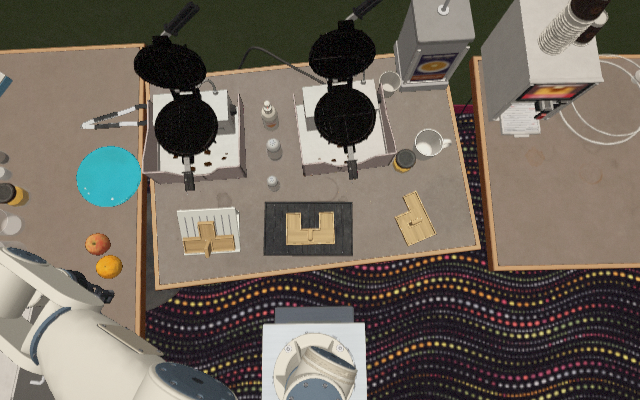

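View pics/scene0.png

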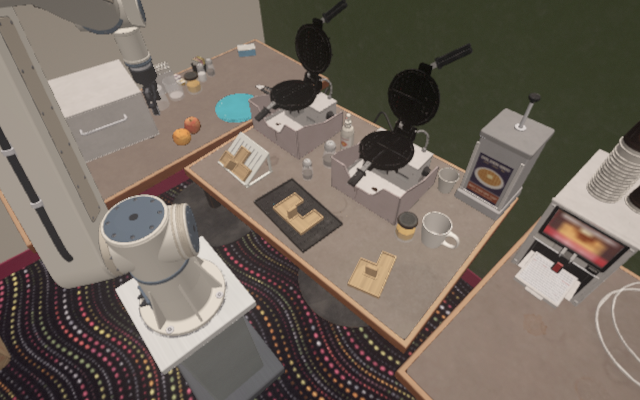

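Top view: U in tray (310,228), T on drainer (208,240), P (415,218), jar (404,160), mug (430,142). Shaker candidates: (272,184) is the smallest and nearest behind the tray; (274,148) is larger; (268,113) is a bottle. I'll confirm this in a crop.

```bash
cat > h.py <<'E'
import numpy as np,cv2
from rig import r
from scipy.spatial.transform import Rotation as Ro
from scipy.optimize import minimize
U=np.array([(-28.5,-77.5),(73.5,-77.5),(73.5,-28.5),(20.5,-28.5),(20.5,28.5),(73.5,28.5),(73.5,77.5),(-28.5,77.5)])
T=np.array([(-20.5,-77.5),(28.5,-77.5),(28.5,-24.5),(81.5,-24.5),(81.5,24.5),(28.5,24.5),(28.5,77.5),(-20.5,77.5)])
P=np.array([(-51,-93.4),(-2,-93.4),(-2,-40.4),(51,-40.4),(51,61.6),(-51,61.6)])
RIB=np.array([(-18,-6),(18,-6),(18,6),(-18,6)])
def grab(n,save=None):
    f=r.grab_frame(n)
    if save: cv2.imwrite(save,f["pixels"][:,:,::-1])
    return f
def proj(f,X):
    M=np.linalg.inv(f["pose"]); c=np.atleast_2d(X)@M[:3,:3].T+M[:3,3]
    return np.c_[f["fx"]*c[:,0]/c[:,2]+f["cx"],f["fy"]*c[:,1]/c[:,2]+f["cy"]]
def back(f,uv,z):
    uv=np.atleast_2d(uv); d=np.c_[(uv[:,0]-f["cx"])/f["fx"],(uv[:,1]-f["cy"])/f["fy"],np.ones(len(uv))]@f["pose"][:3,:3].T
    o=f["pose"][:3,3]; return o+d*((z-o[2])/d[:,2])[:,None]
def pts(poly,z,Rm,t): return np.c_[poly,np.full(len(poly),z)]@Rm.T+t
def sil(f,poly,Rm,t,S=4):
    m=np.zeros((400*S//2*2,640*S),np.uint8)
    def fill(p): cv2.fillPoly(m,[np.round((proj(f,p)+.5)*S*16-8).astype(int)],255,shift=4)
    for pl,a,b in((poly,0,14),(RIB,6,52)):
        A=pts(pl,a,Rm,t);B=pts(pl,b,Rm,t); fill(A);fill(B)
        for i in range(len(pl)):
            j=(i+1)%len(pl); fill(np.array([A[i],A[j],B[j],B[i]]))
    return cv2.resize(m,(640,400),interpolation=cv2.INTER_AREA)/255.
def bamboo(f):
    h=cv2.cvtColor(f["pixels"],cv2.COLOR_RGB2HSV); return ((h[...,0]>10)&(h[...,0]<26)&(h[...,1]>75)&(h[...,2]>60)).astype(float)
def fit(f,poly,x0,mk,step,mask):
    # mk(params)->R,t
    def c(p):
        s=sil(f,poly,*mk(p)); return np.abs(s-mask).sum()
    o=minimize(c,x0,method="Nelder-Mead",options=dict(initial_simplex=np.vstack([x0]+[np.array(x0)+np.eye(len(x0))[i]*step[i] for i in range(len(x0))]),xatol=.05,fatol=.1,maxiter=250))
    return o.x,o.fun,mask.sum()
def flat(z): return lambda p:(Ro.from_euler("z",p[2]/50).as_matrix(),np.array([p[0],p[1],z]))
E
python3 - <<'E'
from h import *
f=grab("top"); im=f["pixels"][:,:,::-1]
c=cv2.resize(im[95:275,160:450],None,fx=2.75,fy=2.75,interpolation=cv2.INTER_CUBIC); cv2.imwrite("pics/crop1.png",c)
for n,uv,z in(("U",(310,228),9),("P",(415,218),6),("shaker",(272,184),45),("T",(208,240),50)): print(n,back(f,uv,z).round(0))
h=cv2.cvtColor(f["pixels"],cv2.COLOR_RGB2HSV)
for u,v in((300,240),(310,222),(405,225),(200,245),(208,230),(375,200),(400,260)): print(u,v,h[v,u])
E
```

```text
U [[444.  11.   9.]]
P [[ 474. -331.    6.]]
shaker [[582. 131.  45.]]
T [[405. 327.  50.]]
300 240 [ 19  98 203]
310 222 [10 12 66]
405 225 [ 19  96 205]
200 245 [ 18 113 176]
208 230 [ 18 110 172]
375 200 [ 15  44 151]
400 260 [160  25  31]
```

View pics/crop1.png

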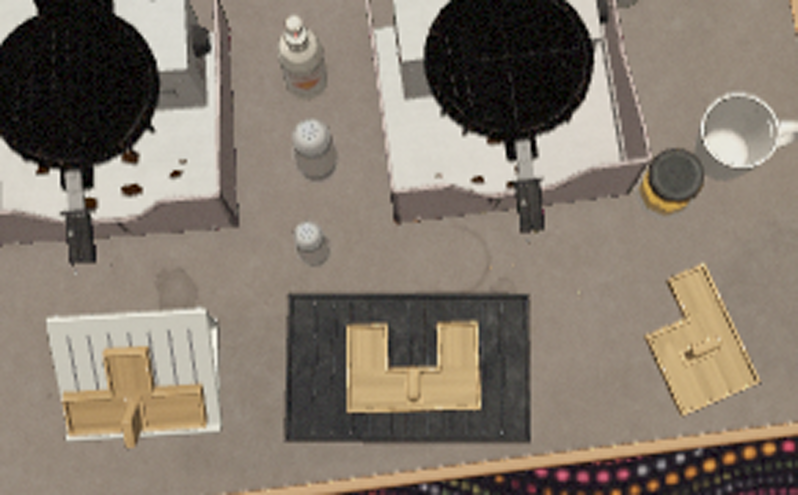

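The crop confirms it: the small grey-capped shaker at crop (310,240), i.e. image (272,183). The larger lookalike is at crop (313,145). Next I'll fit poses.

```bash
python3 - <<'E'
from h import *
for cam in("top","scene"):
    f=grab(cam); b=bamboo(f)
    def region(c,hw=70,z=10):
        m=np.zeros_like(b); q=proj(f,np.array([[c[0]+dx,c[1]+dy,z] for dx in(-110,110) for dy in(-130,130)])); h=cv2.convexHull(q.astype(np.float32)).astype(int); cv2.fillConvexPoly(m,h,1); return b*m
    tm=lambda p:(Ro.from_euler("z",p[2]/50).as_matrix()@Ro.from_euler("y",-35,degrees=True).as_matrix(),np.array([p[0],p[1],37.8]))
    for n,poly,mk,x0,c in(("U",U,flat(3),[420,12,0],(440,12)),("P",P,flat(0),[460,-330,50*-2.7],(470,-330)),("T",T,tm,[400,327,0],(420,320))):
        best=None
        for a in ((x0[2],) if n!="P" else (-2.7*50,-3.1*50,-2.3*50,.4*50)):
            o=fit(f,poly,[x0[0],x0[1],a],mk,[15,15,8],region(c))
            if best is None or o[1]<best[1]: best=o
        p=best[0]; print(cam,n,p[:2].round(1),"yaw deg",round(np.degrees(p[2]/50),1),best[1].round(0),best[2])
    # tray: dark
    if cam=="top":
        g=f["pixels"].max(2); d=((g<75)).astype(np.uint8); d[:195]=0;d[260:]=0;d[:,:258]=0;d[:,360:]=0
        u=fit; q=[c for c in cv2.findContours(d,0,1)[0]]; q=max(q,key=cv2.contourArea); box=cv2.boxPoints(cv2.minAreaRect(q))
        print("tray",box,back(f,box,13).round(1).tolist(), back(f,box.mean(0),13))
E
```

```text
top U [421.8  11.4] yaw deg 1.2 107.0 1318.0
top P [ 455.3 -338.6] yaw deg 21.8 663.0 1401.0
top T [394.4 325.3] yaw deg 2.8 77.0 1071.0
tray [[264. 202.]
 [352. 202.]
 [352. 255.]
 [264. 255.]] [[530.0, 159.7, 13.0], [527.8, -126.2, 13.0], [356.4, -122.1, 13.0], [359.2, 157.1, 13.0]] [[442.33088811  17.42930922  13.        ]]
scene U [424.1  13.5] yaw deg 1.4 82.0 1059.0
scene P [ 451.2 -318.2] yaw deg -158.0 700.0 1477.0
scene T [398.1 331.2] yaw deg 2.4 67.0 575.0
```

```bash
python3 - <<'E'
from h import *
for cam in("top","scene"):
    f=grab(cam); b=bamboo(f); m=np.zeros_like(b)
    q=proj(f,np.array([[455+dx,-330+dy,10] for dx in(-120,120) for dy in(-110,110)])); cv2.fillConvexPoly(m,cv2.convexHull(q.astype(np.float32)).astype(int),1)
    o=fit(f,P,[455,-335,50*2.0],flat(0),[15,15,8],b*m); p=o[0]; print(cam,p[:2].round(1),np.degrees(p[2]/50).round(1),o[1:])
    # shaker cap bright
    q=proj(f,[(582,131,0),(582,131,90)]);print(q.round(1))
f=grab("top"); g=f["pixels"].max(2).astype(int)
# tray edges by profile along world lines at z=13
def prof(a,b,n=200):
    X=np.linspace(a,b,n); q=proj(f,X); v=cv2.remap(g.astype(np.float32),q[:,0].astype(np.float32)[None],q[:,1].astype(np.float32)[None],1)[0]; d=np.gradient(cv2.GaussianBlur(v[None],(9,1),0)[0]); return X[np.argmin(d)].round(1),X[np.argmax(d)].round(1)
for y in(-90,-60,80,120): print("x",prof((570,y,13.),(480,y,13.))[0],prof((395,y,13.),(325,y,13.))[1])
for x in(380,440,510): print("y",prof((x,200,13.),(x,110,13.))[0],prof((x,-90,13.),(x,-170,13.))[1])
E
```

```text
top [ 460.7 -325.5] 112.4 (np.float64(466.29803921568623), np.float64(1676.0))
[[273.4 187.1]
 [270.7 180.9]]
scene [ 463.8 -324.1] 112.6 (np.float64(513.8666666666666), np.float64(1746.0))
[[306.1 177.9]
 [304.8 160.7]]
x [530.2 -90.   13. ] [355.3 -90.   13. ]
x [529.7 -60.   13. ] [330.3 -60.   13. ]
x [531.1  80.   13. ] [356.7  80.   13. ]
x [531.1 120.   13. ] [357.4 120.   13. ]
y [380. 162.  13.] [ 380.  -124.2   13. ]
y [440.  159.7  13. ] [ 440.  -125.4   13. ]
y [510.  157.9  13. ] [ 510.  -127.4   13. ]
```

Request:
play_rows([
  {"dp": [0, 0, 0], "turn": [0, 0, -0.9], "fingers": 0},
  {"dp": [0, 0, 0], "turn": [0, 0, -0.9], "fingers": 0},
  {"dp": [0, 0, 0], "turn": [0, 0, -0.9], "fingers": 0},
  {"dp": [0, 0, 0], "turn": [0, 0, -0.9], "fingers": 0},
  {"dp": [0, 0, 0], "turn": [0, 0, -0.9], "fingers": 0},
], force=40)

```text
clock: 0.82
eef_pos: [271.7, 562.8, 231.3]
tcp_rot: [3.142, 0.0, -3.116]
contact_force: [0.3, 0.2, 0.2]
opening: 0.994
grasp_force: 0.0
```

Request:
play_rows([
  {"dp": [-0.25, -0.95, 0], "turn": [0, 0, 0], "fingers": 0},
  {"dp": [-0.25, -0.95, 0], "turn": [0, 0, 0], "fingers": 0},
  {"dp": [-0.25, -0.95, 0], "turn": [0, 0, 0], "fingers": 0},
  {"dp": [-0.25, -0.95, 0], "turn": [0, 0, 0], "fingers": 0},
  {"dp": [-0.25, -0.95, 0], "turn": [0, 0, 0], "fingers": 0},
])

```text
clock: 1.23
eef_pos: [325.8, 372.3, 231.3]
tcp_rot: [3.142, 0.0, -3.12]
contact_force: [0.4, -0.4, -0.1]
opening: 0.999
grasp_force: 0.0
```

Request:
play_rows([
  {"dp": [-0.24, -0.9, 0], "turn": [0, 0, 0], "fingers": 0},
  {"dp": [-0.24, -0.9, 0], "turn": [0, 0, 0], "fingers": 0},
  {"dp": [-0.24, -0.9, 0], "turn": [0, 0, 0], "fingers": 0},
  {"dp": [-0.24, -0.9, 0], "turn": [0, 0, 0], "fingers": 0},
  {"dp": [-0.24, -0.9, 0], "turn": [0, 0, 0], "fingers": 0},
])

```text
clock: 1.65
eef_pos: [377.8, 193.4, 231.6]
tcp_rot: [3.141, 0.001, -3.12]
contact_force: [0.9, -0.6, 0.8]
opening: 0.996
grasp_force: 0.0
```

Request:
play_rows([
  {"dp": [-0.24, -0.9, 0], "turn": [0, 0, 0], "fingers": 0},
  {"dp": [-0.24, -0.9, 0], "turn": [0, 0, 0], "fingers": 0},
  {"dp": [-0.24, -0.9, 0], "turn": [0, 0, 0], "fingers": 0},
  {"dp": [-0.24, -0.9, 0], "turn": [0, 0, 0], "fingers": 0},
  {"dp": [-0.24, -0.9, 0], "turn": [0, 0, 0], "fingers": 0},
])

```text
clock: 2.07
eef_pos: [429.7, 14.2, 231.6]
tcp_rot: [3.142, 0.001, -3.12]
contact_force: [0.6, 1.0, -0.3]
opening: 0.997
grasp_force: 0.0
```

```bash
python3 - <<'E'
from h import *
f=grab("wrist","pics/w1.png"); print(f["fx"],np.round(f["pose"],3).tolist(),r.sense()["eef_pos"])
im=f["pixels"][:,:,::-1].copy()
for R,t,poly in((Ro.from_euler("z",1.3,degrees=True).as_matrix(),np.array([423,12.5,3]),U),):
    for z in(0,14): cv2.polylines(im,[proj(f,pts(poly,z,R,t)).astype(int)],1,(0,0,255))
tr=np.array([(-87.5,-142.5),(87.5,-142.5),(87.5,142.5),(-87.5,142.5)])
cv2.polylines(im,[proj(f,pts(tr,13,Ro.from_euler("z",-.7,degrees=True).as_matrix(),np.array([443,17.5,0]))).astype(int)],1,(255,0,0))
cv2.imwrite("pics/w1o.png",im)
E
```

```text
337.921864876005 [[-0.022, 0.964, 0.266, 362.322], [1.0, 0.021, 0.006, 13.096], [0.0, 0.266, -0.964, 373.511], [0.0, 0.0, 0.0, 1.0]] [431.56177372   9.18434712 231.82945884]
```

View pics/w1o.png

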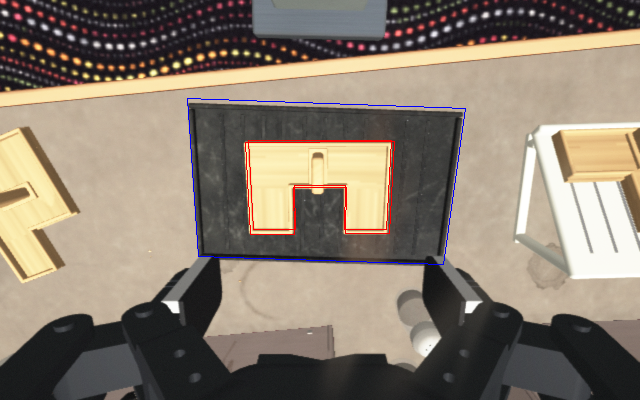

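The wrist view shows the U at (318,187) in the tray (190–465, 100–263). The overlaid estimates match to about 2 px, so one refinement.

```bash
cat >> h.py <<'E'
TR=np.array([(-87.5,-142.5),(87.5,-142.5),(87.5,142.5),(-87.5,142.5)])
def hull(f,c,dx,dy,z=10):
    m=np.zeros((400,640)); q=proj(f,np.array([[c[0]+a,c[1]+b,z] for a in(-dx,dx) for b in(-dy,dy)]))
    cv2.fillConvexPoly(m,cv2.convexHull(q.astype(np.float32)).astype(int),1); return m
def trayfit(f,x0=(443,17.5,-.6)):
    mask=((f["pixels"].max(2)<95)|(bamboo(f)>0)).astype(float)*hull(f,x0,105,160); S=4
    def c(p):
        R=Ro.from_euler("z",p[2]/50).as_matrix(); m=np.zeros((400*S,640*S),np.uint8)
        q=np.vstack([proj(f,pts(TR,z,R,np.array([p[0],p[1],0]))) for z in(0,13)])
        cv2.fillConvexPoly(m,np.round((cv2.convexHull(q.astype(np.float32))+.5)*S*16-8).astype(int),255,shift=4)
        return np.abs(cv2.resize(m,(640,400),interpolation=cv2.INTER_AREA)/255.-mask).sum()
    o=minimize(c,x0,method="Nelder-Mead",options=dict(initial_simplex=np.vstack([x0,np.array(x0)+np.diag([8,8,2.])]),maxiter=150)); return o.x[:2].round(1),np.degrees(o.x[2]/50).round(2),round(o.fun)
E
python3 - <<'E'
from h import *
f=grab("wrist"); print("tray",trayfit(f)); b=bamboo(f)
o=fit(f,U,[423,12.5,1.2],flat(3),[6,6,2],b*hull(f,(443,17),85,140)); print("U",o[0][:2],np.degrees(o[0][2]/50),o[1:])
s=r.sense(); print(s["eef_pos"],np.degrees(s["tcp_rot"]))
print("top tray",trayfit(grab("top")))
E
```

```text
tray (array([446.8,  16.5]), np.float64(-0.69), 7609)
U [422.8661123   10.10964295] 1.1749004737718034 (np.float64(4969.4862745098035), np.float64(6535.0))
[430.76878216  11.84302105 231.65556547] [-1.79920540e+02  8.24506251e-02 -1.79043313e+02]
top tray (array([443.8,  17.2]), np.float64(-0.59), 2619)
```

Request:
play_rows([
  {"dp": [0.04, 0, 1], "turn": [0, 0, 0], "fingers": 0.3},
  {"dp": [0.04, 0, 1], "turn": [0, 0, 0], "fingers": 0.3},
  {"dp": [0.04, 0, 1], "turn": [0, 0, 0], "fingers": 0.3},
  {"dp": [0.04, 0, 1], "turn": [0, 0, 0], "fingers": 0.3},
  {"dp": [0.04, 0, 0.7], "turn": [0, 0, 0], "fingers": 0.3},
])

```text
clock: 2.63
eef_pos: [419.9, 17.0, 40.9]
tcp_rot: [3.141, -0.002, -3.119]
contact_force: [-0.4, 0.6, 0.2]
opening: 0.701
grasp_force: 0.0
```

Request:
play_rows([
  {"dp": [0, 0, 0.3], "turn": [0, 0, 0], "fingers": 0.4},
  {"dp": [0, 0, 0.24], "turn": [0, 0, 0], "fingers": 0.5},
  {"dp": [0, 0, 0], "turn": [0, 0, 0], "fingers": 1},
  {"dp": [0, 0, 0], "turn": [0, 0, 0], "fingers": 1},
  {"dp": [0, 0, 0], "turn": [0, 0, 0], "fingers": 1},
])

```text
clock: 3.05
eef_pos: [422.4, 16.3, 22.6]
tcp_rot: [3.142, 0.002, -3.12]
contact_force: [0.3, -0.3, -0.7]
opening: 0.14
grasp_force: 40.3
```

Request:
play_rows([
  {"dp": [0, 0, 0], "turn": [0, 0, 0], "fingers": 1},
  {"dp": [0, 0, 0], "turn": [0, 0, 0], "fingers": 1},
  {"dp": [0, 0, 0], "turn": [0, 0, 0], "fingers": 1},
  {"dp": [0, 0, 0], "turn": [0, 0, 0], "fingers": 1},
])

```text
clock: 3.38
eef_pos: [422.1, 15.9, 22.5]
tcp_rot: [3.141, 0.001, -3.12]
contact_force: [-0.8, 1.5, 7.9]
opening: 0.139
grasp_force: 41.7
```

Request:
play_rows([
  {"dp": [0, 0, -0.4], "turn": [0, 0, 0], "fingers": 1},
  {"dp": [0, 0, -0.8], "turn": [0, 0, 0], "fingers": 1},
  {"dp": [0, 0, -0.3], "turn": [0, 0, 0], "fingers": 1},
  {"dp": [0, 0, 0], "turn": [0, 0, 0.5], "fingers": 1},
  {"dp": [0, 0, 0], "turn": [0, 0, 1], "fingers": 1},
])

```text
clock: 3.8
eef_pos: [422.4, 15.9, 83.0]
tcp_rot: [3.141, 0.003, 3.004]
contact_force: [0.2, -0.2, -1.6]
opening: 0.131
grasp_force: 40.2
```

Request:
play_rows([
  {"dp": [0, 0, 0], "turn": [0, 0, 1], "fingers": 1},
  {"dp": [0, 0, 0], "turn": [0, 0, 1], "fingers": 1},
  {"dp": [0, 0, 0], "turn": [0, 0, 1], "fingers": 1},
  {"dp": [0, 0, 0], "turn": [0, 0, 1], "fingers": 1},
  {"dp": [0, 0, 0], "turn": [0, 0, 1], "fingers": 1},
])

```text
clock: 4.22
eef_pos: [421.5, 15.9, 82.0]
tcp_rot: [3.141, 0.0, 2.477]
contact_force: [-0.5, -0.9, -1.9]
opening: 0.133
grasp_force: 40.3
```

Request:
play_rows([
  {"dp": [0, 0, 0], "turn": [0, 0, 1], "fingers": 1},
  {"dp": [0, 0, 0], "turn": [0, 0, 1], "fingers": 1},
  {"dp": [0, 0, 0], "turn": [0, 0, 1], "fingers": 1},
  {"dp": [0, 0, 0], "turn": [0, 0, 1], "fingers": 1},
  {"dp": [0, 0, 0], "turn": [0, 0, 1], "fingers": 1},
])

```text
clock: 4.63
eef_pos: [421.5, 15.8, 81.9]
tcp_rot: [3.141, 0.0, 1.953]
contact_force: [-0.1, 0.7, -1.6]
opening: 0.128
grasp_force: 40.3
```

Request:
play_rows([
  {"dp": [0, 0, 0], "turn": [0, 0, 1], "fingers": 1},
  {"dp": [0, 0, 0], "turn": [0, 0, 1], "fingers": 1},
  {"dp": [0, 0, 0], "turn": [0, 0, 1], "fingers": 1},
  {"dp": [0, 0, 0], "turn": [0, 0, 0.8], "fingers": 1},
  {"dp": [0, 0, 0], "turn": [0, 0, 0], "fingers": 1},
])

```text
clock: 5.05
eef_pos: [421.5, 15.9, 81.9]
tcp_rot: [3.141, -0.0, 1.557]
contact_force: [-0.2, -0.5, -2.2]
opening: 0.135
grasp_force: 40.3
```

Request:
play_rows([
  {"dp": [0.5, 0.1, 0], "turn": [0, 0, 0], "fingers": 1},
  {"dp": [0.8, 0.2, 0], "turn": [0, 0, 0], "fingers": 1},
  {"dp": [0.8, 0.2, 0], "turn": [0, 0, 0], "fingers": 1},
  {"dp": [0.5, 0.1, 0], "turn": [0, 0, 0], "fingers": 1},
  {"dp": [0, 0, 0], "turn": [0, 0, 0], "fingers": 1},
])

```text
clock: 5.47
eef_pos: [448.2, 122.9, 82.2]
tcp_rot: [3.139, -0.001, 1.566]
contact_force: [0.5, -0.7, -1.3]
opening: 0.131
grasp_force: 40.3
```

```bash
python3 - <<'E'
from h import *
f=grab("wrist","pics/w2.png"); s=r.sense(); print(s["eef_pos"],np.degrees(s["tcp_rot"]))
im=f["pixels"][:,:,::-1].copy()
R=Ro.from_euler("z",-.6,degrees=True).as_matrix()
cv2.polylines(im,[proj(f,pts(TR,13,R,np.array([444,17.5,0]))).astype(int)],1,(255,0,0))
p=s["eef_pos"]
for z in(0,14): cv2.polylines(im,[proj(f,pts(U,z,Ro.from_euler("z",s["tcp_rot"][2]-np.pi).as_matrix(),np.array([p[0],p[1],p[2]-19.3]))).astype(int)],1,(0,0,255))
cv2.imwrite("pics/w2o.png",im)
E
```

```text
[447.12429442 121.2503593   81.87414835] [ 1.79947526e+02 -2.06015013e-02  8.97358682e+01]
```

View pics/w2o.png

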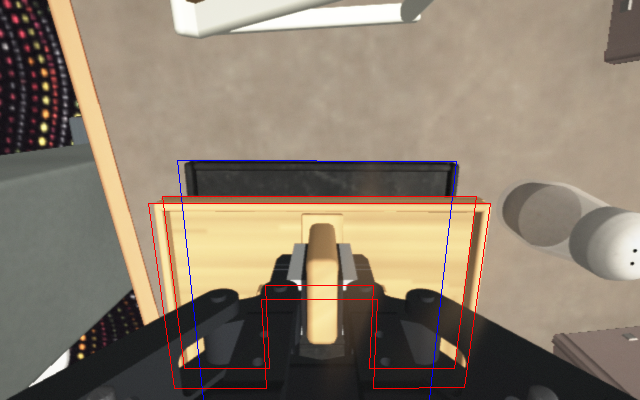

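Request:
play_rows([
  {"dp": [-0.02, -0.06, 0.6], "turn": [0, 0, 0], "fingers": 1},
  {"dp": [0, 0, 0.4], "turn": [0, 0, 0], "fingers": 1},
  {"dp": [0, 0, 0.25], "turn": [0, 0, 0], "fingers": 1},
  {"dp": [0, 0, 0.15], "turn": [0, 0, 0], "fingers": 1},
  {"dp": [0, 0, 0.08], "turn": [0, 0, 0], "fingers": 1},
])

```text
clock: 5.93
eef_pos: [445.3, 118.6, 23.3]
tcp_rot: [3.14, -0.0, 1.562]
contact_force: [1.1, 0.2, -0.9]
opening: 0.132
grasp_force: 47.7
```

Request:
play_rows([
  {"dp": [0, 0, 0], "turn": [0, 0, 0], "fingers": 1},
  {"dp": [0, 0, 0], "turn": [0, 0, 0], "fingers": 0.6},
  {"dp": [0, 0, 0], "turn": [0, 0, 0], "fingers": 0.6},
  {"dp": [0, 0, 0], "turn": [0, 0, 0], "fingers": 0.6},
  {"dp": [0, 0, -0.5], "turn": [0, 0, 0], "fingers": 0.6},
])

```text
clock: 6.35
eef_pos: [442.1, 118.2, 40.6]
tcp_rot: [-3.137, 0.001, 1.561]
contact_force: [-0.4, 0.1, 0.5]
opening: 0.404
grasp_force: 0.0
```

Request:
play_rows([
  {"dp": [0, 0, -1], "turn": [0, 0, 0], "fingers": 0.5},
  {"dp": [0, 0, -1], "turn": [0, 0, 0], "fingers": 0.5},
  {"dp": [0, 0, -1], "turn": [0, 0, 0], "fingers": 0.3},
  {"dp": [-0.5, 0, -1], "turn": [0, 0, 0], "fingers": 0.3},
  {"dp": [0, 0, -0.5], "turn": [0, 0, 0], "fingers": 0.3},
])

```text
clock: 6.77
eef_pos: [445.0, 99.1, 224.1]
tcp_rot: [3.137, -0.0, 1.562]
contact_force: [0.4, 0.9, 0.5]
opening: 0.698
grasp_force: 0.0
```

```bash
python3 - <<'E'
from h import *
s=r.sense(); print(s["eef_pos"],np.degrees(s["tcp_rot"]))
f=grab("top"); b=bamboo(f)
print("tray",trayfit(f)); o=fit(f,U,[445,121,-50*1.58],flat(3),[6,6,3],b*hull(f,(444,17),87,142)); print("U",o[0][:2],np.degrees(o[0][2]/50),o[1:])
f=grab("wrist","pics/w3.png"); im=f["pixels"][:,:,::-1].copy()
R=Ro.from_euler("z",-.6,degrees=True).as_matrix()
cv2.polylines(im,[proj(f,pts(TR,13,R,np.array([444,17.5,0]))).astype(int)],1,(255,0,0))
cv2.polylines(im,[proj(f,pts(TR*[82/87.5,138/142.5],3,R,np.array([444,17.5,0]))).astype(int)],1,(255,0,0))
for z in(0,14): cv2.polylines(im,[proj(f,pts(U,z,Ro.from_euler("z",-90.3,degrees=True).as_matrix(),np.array([445,121,3]))).astype(int)],1,(0,0,255))
cv2.imwrite("pics/w3o.png",im)
E
```

```text
[445.03586482  99.11567246 224.11311821] [ 1.79723516e+02 -9.47316603e-03  8.94745103e+01]
tray (array([445.2,  16.8]), np.float64(-1.41), 1416)
U [443.75552335 114.22993278] -92.15304513061882 (np.float64(928.7607843137255), np.float64(381.0))
```

View pics/w3o.png

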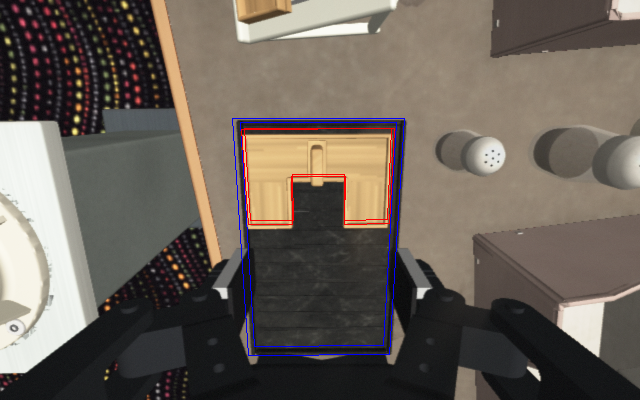

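U lies flat in the tray, top edge at row 135. That is about 6 px (6 mm) short of the left wall target (row 128), so I'll regrip and shift it 6 mm.

Request:
play_rows([
  {"dp": [0.4, 0, 1], "turn": [0, 0, 0], "fingers": 0.5},
  {"dp": [0, 0, 1], "turn": [0, 0, 0], "fingers": 0.5},
  {"dp": [0, 0, 1], "turn": [0, 0, 0], "fingers": 0.5},
  {"dp": [0, 0, 1], "turn": [0, 0, 0], "fingers": 0.5},
  {"dp": [0, 0, 0.7], "turn": [0, 0, 0], "fingers": 0.5},
])

```text
clock: 7.28
eef_pos: [441.7, 115.3, 29.6]
tcp_rot: [-3.138, 0.001, 1.561]
contact_force: [-0.4, -0.5, 0.3]
opening: 0.505
grasp_force: 0.0
```

Request:
play_rows([
  {"dp": [0, 0, 0.35], "turn": [0, 0, 0], "fingers": 0.5},
  {"dp": [0, 0, 0], "turn": [0, 0, 0], "fingers": 1},
  {"dp": [0, 0, 0], "turn": [0, 0, 0], "fingers": 1},
  {"dp": [0, 0, 0], "turn": [0, 0, 0], "fingers": 1},
  {"dp": [0, 0, 0], "turn": [0, 0, 0], "fingers": 1},
])

```text
clock: 7.7
eef_pos: [444.8, 116.0, 20.1]
tcp_rot: [3.14, -0.0, 1.561]
contact_force: [1.7, -0.5, -1.6]
opening: 0.133
grasp_force: 43.0
```

Request:
play_rows([
  {"dp": [0, 0, -0.2], "turn": [0, 0, 0], "fingers": 1},
  {"dp": [0.15, 0, 0], "turn": [0, 0, 0], "fingers": 1},
  {"dp": [0, 0, 0], "turn": [0, 0, 0], "fingers": 1},
  {"dp": [0, 0, 0.1], "turn": [0, 0, 0], "fingers": 1},
  {"dp": [0, 0, 0.1], "turn": [0, 0, 0], "fingers": 1},
])

```text
clock: 8.12
eef_pos: [444.5, 122.0, 19.2]
tcp_rot: [3.14, -0.0, 1.561]
contact_force: [-0.0, -1.1, -1.4]
opening: 0.13
grasp_force: 43.0
```

Request:
play_rows([
  {"dp": [0, 0, 0], "turn": [0, 0, 0], "fingers": 1},
  {"dp": [0, 0, 0], "turn": [0, 0, 0], "fingers": 0.6},
  {"dp": [0, 0, 0], "turn": [0, 0, 0], "fingers": 0.6},
  {"dp": [0, 0, 0], "turn": [0, 0, 0], "fingers": 0.6},
  {"dp": [0, 0, -0.5], "turn": [0, 0, 0], "fingers": 0.6},
])

```text
clock: 8.53
eef_pos: [442.0, 121.1, 36.8]
tcp_rot: [-3.137, 0.001, 1.561]
contact_force: [-0.3, -0.3, 0.2]
opening: 0.403
grasp_force: 0.0
```

Request:
play_rows([
  {"dp": [0, 0, -1], "turn": [0, 0, 0], "fingers": 0.5},
  {"dp": [0, 0, -1], "turn": [0, 0, 0], "fingers": 0.5},
  {"dp": [0, 0, -1], "turn": [0, 0, 0], "fingers": 0.3},
  {"dp": [-0.5, 0, -1], "turn": [0, 0, 0], "fingers": 0.3},
  {"dp": [0, 0, -0.5], "turn": [0, 0, 0], "fingers": 0.3},
])

```text
clock: 8.95
eef_pos: [445.0, 102.0, 220.3]
tcp_rot: [3.137, -0.0, 1.561]
contact_force: [1.5, 1.4, -0.7]
opening: 0.698
grasp_force: 0.0
```

```bash
cat >> h.py <<'E'
def edgefit(f,polys,x0,z,step=(4,4,1),gain=50,zs=(14,),w=None):
    """maximise image gradient along projected rim outlines"""
    g=cv2.GaussianBlur(f["pixels"].astype(np.float32),(0,0),1.2); gm=sum(np.hypot(cv2.Sobel(g[...,k],5,1,0),cv2.Sobel(g[...,k],5,0,1)) for k in range(3)); gm=np.minimum(gm,np.percentile(gm,97))
    gm[:,:]=np.where(np.ones_like(gm)>0,gm,0)
    def c(p):
        R=Ro.from_euler("z",p[2]/gain).as_matrix(); s=0
        for poly in polys:
            for a,b in zip(poly,np.roll(poly,-1,0)):
                X=a+(b-a)*np.linspace(.03,.97,int(np.hypot(*(b-a))//2))[:,None]
                for zz in zs:
                    q=proj(f,pts(X,zz,R,np.array([p[0],p[1],z]))).astype(np.float32)
                    ok=(q[:,1]<395)&(q[:,1]>0)&(q[:,0]>0)&(q[:,0]<639)
                    s-=cv2.remap(gm,q[:,0][None],q[:,1][None],1)[0][ok].sum()
        return s
    best=min((minimize(c,np.array(x0)+[dx,dy,0],method="Nelder-Mead",options=dict(initial_simplex=np.array(x0)+[dx,dy,0]+np.vstack([[0,0,0],np.diag(step)]))) for dx in(-5,0,5) for dy in(-5,0,5)),key=lambda o:o.fun)
    return best.x[:2].round(1),np.degrees(best.x[2]/gain).round(2)
E
python3 - <<'E'
from h import *
s=r.sense(); print(s["eef_pos"],np.degrees(s["tcp_rot"]))
f=grab("wrist","pics/w4.png"); im=f["pixels"][:,:,::-1].copy()
print("tray",edgefit(f,[TR],[444,17.5,-.5],0,zs=(13,)),"U",edgefit(f,[U],[445,121,-50*1.578],3))
g=grab("top"); print("tray",edgefit(g,[TR],[444,17.5,-.5],0,zs=(13,)))
print("P",edgefit(g,[P],[461,-325,50*1.96],0))
E
```

```text
[445.01792447 101.9691624  220.34478996] [ 1.79753481e+02 -8.48882622e-03  8.94506341e+01]
tray (array([446.7,  16.7]), np.float64(-0.56)) U (array([444.1, 121.8]), np.float64(-90.32))
tray (array([444.7,  17.9]), np.float64(-0.45))
P (array([ 461.5, -326.5]), np.float64(112.34))
```

Request:
play_rows([
  {"dp": [0, 0, 0], "turn": [0, 0, 0.97], "fingers": 0.3},
  {"dp": [0, 0, 0], "turn": [0, 0, 0.97], "fingers": 0.3},
  {"dp": [0, 0, 0], "turn": [0, 0, 0.97], "fingers": 0.3},
  {"dp": [0, 0, 0], "turn": [0, 0, 0.97], "fingers": 0.3},
  {"dp": [0, 0, 0], "turn": [0, 0, 0.97], "fingers": 0.3},
])

```text
clock: 9.47
eef_pos: [443.2, 103.1, 215.0]
tcp_rot: [-3.14, 0.001, 1.048]
contact_force: [-0.3, 0.5, 0.6]
opening: 0.702
grasp_force: 0.0
```

Request:
play_rows([
  {"dp": [0, 0, 0], "turn": [0, 0, 0.97], "fingers": 0.3},
  {"dp": [0, 0, 0], "turn": [0, 0, 0.97], "fingers": 0.3},
  {"dp": [0, 0, 0], "turn": [0, 0, 0.97], "fingers": 0.3},
  {"dp": [0, 0, 0], "turn": [0, 0, 0.97], "fingers": 0.3},
  {"dp": [0, 0, 0], "turn": [0, 0, 0.97], "fingers": 0.3},
])

```text
clock: 9.88
eef_pos: [443.2, 103.1, 214.9]
tcp_rot: [-3.141, 0.002, 0.54]
contact_force: [0.1, 0.4, 0.2]
opening: 0.699
grasp_force: 0.0
```

Request:
play_rows([
  {"dp": [0, 0, 0], "turn": [0, 0, 0.97], "fingers": 0.3},
  {"dp": [0, 0, 0], "turn": [0, 0, 0.97], "fingers": 0.3},
  {"dp": [0, 0, 0], "turn": [0, 0, 0.97], "fingers": 0.3},
  {"dp": [0, 0, 0], "turn": [0, 0, 0.97], "fingers": 0.3},
  {"dp": [0, 0, 0], "turn": [0, 0, 0.97], "fingers": 0.3},
])

```text
clock: 10.3
eef_pos: [443.2, 103.1, 214.9]
tcp_rot: [3.141, 0.002, 0.032]
contact_force: [0.0, 0.1, -1.1]
opening: 0.696
grasp_force: 0.0
```

Request:
play_rows([
  {"dp": [-0.5, -0.8, 0], "turn": [0, 0, 0], "fingers": 0.3},
  {"dp": [-0.5, -0.8, 0], "turn": [0, 0, 0], "fingers": 0.3},
  {"dp": [-0.5, -0.8, 0], "turn": [0, 0, 0], "fingers": 0.3},
  {"dp": [-0.5, -0.8, 0], "turn": [0, 0, 0], "fingers": 0.3},
  {"dp": [-0.5, -0.8, 0], "turn": [0, 0, 0], "fingers": 0.3},
])

```text
clock: 10.72
eef_pos: [336.3, 260.0, 215.1]
tcp_rot: [3.141, 0.001, 0.037]
contact_force: [1.8, 0.0, -0.4]
opening: 0.699
grasp_force: 0.0
```

Request:
play_rows([
  {"dp": [-0.5, -0.8, 0], "turn": [0, 0, 0], "fingers": 0.3},
  {"dp": [-0.3, -0.6, 0], "turn": [0, 0, 0], "fingers": 0.3},
  {"dp": [0, 0, 0], "turn": [0, 0.8, 0], "fingers": 0.3},
  {"dp": [0, 0, 0], "turn": [0, 0.8, 0], "fingers": 0.3},
  {"dp": [0, 0, 0], "turn": [0, 0.8, 0], "fingers": 0.3},
])

```text
clock: 11.13
eef_pos: [303.5, 314.4, 215.3]
tcp_rot: [-3.141, -0.254, 0.038]
contact_force: [0.2, 0.2, -0.2]
opening: 0.699
grasp_force: 0.0
```

Request:
play_rows([
  {"dp": [0, 0, 0], "turn": [0, 0.8, 0], "fingers": 0.3},
  {"dp": [0, 0, 0], "turn": [0, 0.8, 0], "fingers": 0.3},
  {"dp": [0, 0, 0], "turn": [0, 0.8, 0], "fingers": 0.3},
  {"dp": [0, 0, 0], "turn": [0, 0.8, 0], "fingers": 0.3},
  {"dp": [0, 0, 0], "turn": [0, 0.23, 0], "fingers": 0.3},
])

```text
clock: 11.55
eef_pos: [328.9, 297.2, 241.7]
tcp_rot: [3.141, -0.55, 0.077]
contact_force: [-0.1, -0.6, -0.1]
opening: 0.697
grasp_force: 0.0
```

```bash
cat >> h.py <<'E'
def tool():
    s=r.sense(); return np.array(s["eef_pos"]),Ro.from_euler("xyz",s["tcp_rot"]).as_matrix()
def go(t,p=None,R=None):
    e,Rm=tool(); return (Rm.T@(np.array(t)-(e if p is None else p))/40).round(2)
E
python3 - <<'E'
from h import *
s=r.sense(); p,R=tool(); print(p,R.round(3).tolist(),np.round(s["qpos"],2))
f=grab("wrist","pics/w5.png"); im=f["pixels"][:,:,::-1].copy()
Rt=Ro.from_euler("z",2.6,degrees=True).as_matrix()@Ro.from_euler("y",-35,degrees=True).as_matrix(); t=np.array([395.5,327,37.8])
for z in(0,14): cv2.polylines(im,[proj(f,pts(T,z,Rt,t)).astype(int)],1,(0,0,255))
cv2.polylines(im,[proj(f,pts(RIB,52,Rt,t)).astype(int)],1,(255,0,0))
cv2.imwrite("pics/w5o.png",im); print("tcp target",t+Rt@[0,0,19.3],"rotvec tool units",(Ro.from_matrix(R.T@Rt@np.diag([1,-1,-1])).as_rotvec(degrees=True)/6).round(2))
E
```

```text
[328.87139375 297.198913   241.73654142] [[0.85, 0.077, 0.521], [0.066, -0.997, 0.039], [0.523, 0.001, -0.853]] [ 1.08 -0.1   2.26 -0.68  0.78  3.02]
tcp target [384.4413706  326.49783058  53.60963445] rotvec tool units [-0.16  0.58  0.26]
```

View pics/w5o.png

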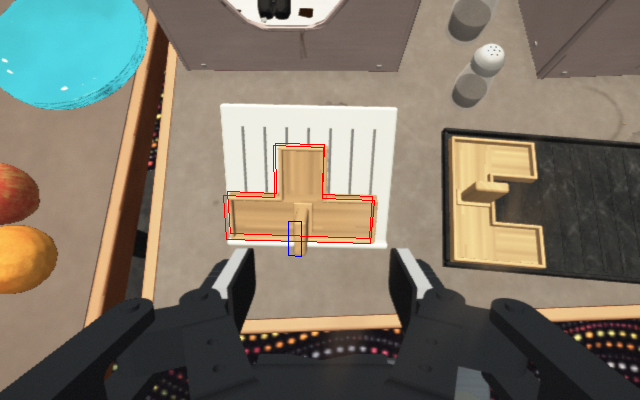

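The view shows the T on the drainer (bar 228–376, rib near (300,230)) about 3 mm right of my estimate. Joint 6 is at its range end in this orientation, so I'll use the half-turned grasp, set the T down in the tray and regrip it.

Request:
play_rows([
  {"dp": [0, 0, 0], "turn": [0, 0, -1], "fingers": 0.3},
  {"dp": [0, 0, 0], "turn": [0, 0, -1], "fingers": 0.3},
  {"dp": [0, 0, 0], "turn": [0, 0, -1], "fingers": 0.3},
  {"dp": [0, 0, 0], "turn": [0, 0, -1], "fingers": 0.3},
  {"dp": [0, 0, 0], "turn": [0, 0, -1], "fingers": 0.3},
])

```text
clock: 12.02
eef_pos: [329.2, 298.1, 241.5]
tcp_rot: [2.846, -0.466, 0.67]
contact_force: [-0.1, 0.4, -1.0]
opening: 0.7
grasp_force: 0.0
```

Request:
play_rows([
  {"dp": [0, 0, 0], "turn": [0, 0, -1], "fingers": 0.3},
  {"dp": [0, 0, 0], "turn": [0, 0, -1], "fingers": 0.3},
  {"dp": [0, 0, 0], "turn": [0, 0, -1], "fingers": 0.3},
  {"dp": [0, 0, 0], "turn": [0, 0, -1], "fingers": 0.3},
  {"dp": [0, 0, 0], "turn": [0, 0, -1], "fingers": 0.3},
])

```text
clock: 12.43
eef_pos: [329.2, 298.1, 241.5]
tcp_rot: [2.657, -0.262, 1.188]
contact_force: [-0.4, -0.7, -0.6]
opening: 0.698
grasp_force: 0.0
```

Request:
play_rows([
  {"dp": [0, 0, 0], "turn": [0, 0, -1], "fingers": 0.3},
  {"dp": [0, 0, 0], "turn": [0, 0, -1], "fingers": 0.3},
  {"dp": [0, 0, 0], "turn": [0, 0, -1], "fingers": 0.3},
  {"dp": [0, 0, 0], "turn": [0, 0, -1], "fingers": 0.3},
  {"dp": [0, 0, 0], "turn": [0, 0, -1], "fingers": 0.3},
])

```text
clock: 12.85
eef_pos: [329.2, 298.1, 241.5]
tcp_rot: [2.595, 0.0, 1.646]
contact_force: [-0.3, 0.9, 0.4]
opening: 0.699
grasp_force: 0.0
```

Request:
play_rows([
  {"dp": [0, 0, 0], "turn": [0, 0, -1], "fingers": 0.3},
  {"dp": [0, 0, 0], "turn": [0, 0, -1], "fingers": 0.3},
  {"dp": [0, 0, 0], "turn": [0, 0, -1], "fingers": 0.3},
  {"dp": [0, 0, 0], "turn": [0, 0, -1], "fingers": 0.3},
  {"dp": [0, 0, 0], "turn": [0, 0, -1], "fingers": 0.3},
])

```text
clock: 13.27
eef_pos: [329.2, 298.1, 241.5]
tcp_rot: [2.657, 0.263, 2.105]
contact_force: [-0.2, -0.0, -0.7]
opening: 0.699
grasp_force: 0.0
```

Request:
play_rows([
  {"dp": [0, 0, 0], "turn": [0, 0, -1], "fingers": 0.3},
  {"dp": [0, 0, 0], "turn": [0, 0, -1], "fingers": 0.3},
  {"dp": [0, 0, 0], "turn": [0, 0, -1], "fingers": 0.3},
  {"dp": [0, 0, 0], "turn": [0, 0, -1], "fingers": 0.3},
  {"dp": [0, 0, 0], "turn": [0, 0, -1], "fingers": 0.3},
])

```text
clock: 13.68
eef_pos: [329.2, 298.1, 241.5]
tcp_rot: [2.847, 0.467, 2.623]
contact_force: [-0.4, -0.2, -0.6]
opening: 0.704
grasp_force: 0.0
```

Request:
play_rows([
  {"dp": [0, 0, 0], "turn": [0, 0, -1], "fingers": 0.3},
  {"dp": [0, 0, 0], "turn": [0, 0, -1], "fingers": 0.3},
  {"dp": [0, 0, 0], "turn": [0, 0, -1], "fingers": 0.3},
  {"dp": [0, 0, 0], "turn": [0, 0, -1], "fingers": 0.3},
  {"dp": [0, 0, 0], "turn": [0, 0, -1], "fingers": 0.3},
])

```text
clock: 14.1
eef_pos: [329.2, 298.1, 241.5]
tcp_rot: [-3.141, 0.546, -3.066]
contact_force: [-0.4, 0.2, 0.3]
opening: 0.696
grasp_force: 0.0
```

```bash
python3 - <<'E'
from h import *
s=r.sense(); p,R=tool(); print(p,np.round(s["qpos"],2))
Rt=Ro.from_euler("z",2.6,degrees=True).as_matrix()@Ro.from_euler("y",-35,degrees=True).as_matrix(); t=np.array([397.5,324,37.8])
Rg=Rt@np.diag([-1,1,-1]); a=t+Rt@[0,0,130]
print("pre-grasp",a.round(0),"dp then",go(a),"rot",(Ro.from_matrix(R.T@Rg).as_rotvec(degrees=True)/6).round(2))
E
```

```text
[329.20431247 298.09423165 241.48243357] [ 1.08 -0.1   2.26 -0.67  0.78 -0.13]
pre-grasp [323. 321. 144.] dp then [1.36 0.57 2.02] rot [ 0.15 -0.62  0.24]
```

Request:
play_rows([
  {"dp": [0, 0, 0], "turn": [0.15, -0.62, 0.24], "fingers": 0.3},
  {"dp": [0.45, 0.19, 0.67], "turn": [0, 0, 0], "fingers": 0.3},
  {"dp": [0.45, 0.19, 0.67], "turn": [0, 0, 0], "fingers": 0.3},
  {"dp": [0.4, 0.19, 0.67], "turn": [0, 0, 0], "fingers": 0.3},
  {"dp": [0, 0, 0], "turn": [0, 0, 0], "fingers": 0.3},
])

```text
clock: 14.52
eef_pos: [330.7, 319.6, 140.6]
tcp_rot: [-3.136, 0.607, -3.096]
contact_force: [-0.5, -0.6, -0.1]
opening: 0.698
grasp_force: 0.0
```

```bash
python3 - <<'E'
from h import *
s=r.sense(); p,R=tool(); print(p,np.round(s["qpos"],2))
f=grab("wrist","pics/w6.png"); im=f["pixels"][:,:,::-1].copy()
Rt=Ro.from_euler("z",2.6,degrees=True).as_matrix()@Ro.from_euler("y",-35,degrees=True).as_matrix(); t=np.array([397.5,324,37.8])
for z in(0,14): cv2.polylines(im,[proj(f,pts(T,z,Rt,t)).astype(int)],1,(0,0,255))
cv2.polylines(im,[proj(f,pts(RIB,52,Rt,t)).astype(int)],1,(255,0,0))
cv2.imwrite("pics/w6o.png",im)
Rg=Rt@np.diag([-1,1,-1]); a=t+Rt@[0,0,19.3]
print("grasp",a.round(0),"dp",go(a),"rot",(Ro.from_matrix(R.T@Rg).as_rotvec(degrees=True)/6).round(2))
E
```

```text
[330.68237554 319.55650423 140.56752827] [ 1.16  0.17  2.34 -1.06  0.63  0.42]
grasp [386. 323.  54.] dp [0.15 0.05 2.63] rot [-0.06 -0.04 -0.  ]
```

View pics/w6o.png

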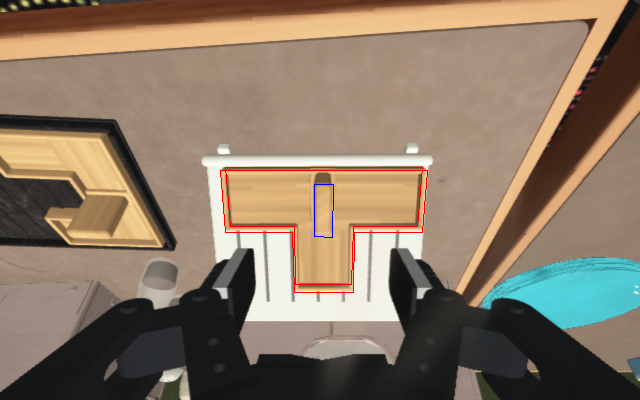

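Overlay on the T matches to about 2 px (rib at (323,210), centred between the jaws). q4 is near its limit, so I'll advance in two stages.

Request:
play_rows([
  {"dp": [0.05, 0.02, 0.5], "turn": [0, 0, 0], "fingers": 0.5},
  {"dp": [0.05, 0.02, 0.5], "turn": [0, 0, 0], "fingers": 0.5},
  {"dp": [0.05, 0.01, 0.5], "turn": [0, 0, 0], "fingers": 0.5},
  {"dp": [0, 0, 0], "turn": [0, 0, 0], "fingers": 0.5},
])

```text
clock: 14.9
eef_pos: [362.3, 324.1, 94.5]
tcp_rot: [3.139, 0.611, -3.106]
contact_force: [-0.3, -1.1, 0.4]
opening: 0.499
grasp_force: 0.0
```

```bash
cat > t.py <<'E'
from h import *
s=r.sense(); p,R=tool(); print(p,np.round(s["qpos"],2))
Rt=Ro.from_euler("z",2.6,degrees=True).as_matrix()@Ro.from_euler("y",-35,degrees=True).as_matrix(); t=np.array([397.5,324,37.8])
Rg=Rt@np.diag([-1,1,-1]); a=t+Rt@[0,0,19.3]
print("grasp",a.round(0),"dp",go(a),"rot",(Ro.from_matrix(R.T@Rg).as_rotvec(degrees=True)/6).round(2))
E
python3 t.py
```

```text
[362.31993056 324.06602813  94.54050232] [ 1.08  0.3   2.33 -1.29  0.54  0.63]
grasp [386. 323.  54.] dp [ 0.09 -0.04  1.18] rot [-0.03  0.   -0.07]
```

q4 is at its limit. The rib can be pinched at any angle about the closing axis, so I'll tip the tool 15° more upright.

Request:
play_rows([
  {"dp": [0, 0, 0], "turn": [0, 0.85, 0], "fingers": 0.5},
  {"dp": [0, 0, 0], "turn": [0, 0.85, 0], "fingers": 0.5},
  {"dp": [0, 0, 0], "turn": [0, 0.85, 0], "fingers": 0.5},
  {"dp": [0, 0, 0], "turn": [0, 0, 0], "fingers": 0.5},
])

```text
clock: 15.23
eef_pos: [363.1, 322.6, 96.8]
tcp_rot: [-3.134, 0.44, -3.1]
contact_force: [0.7, -0.1, 1.1]
opening: 0.501
grasp_force: 0.0
```

```bash
cat > t2.py <<'E'
from h import *
s=r.sense(); p,R=tool(); print(p,np.round(s["qpos"],2))
Rt=Ro.from_euler("z",2.6,degrees=True).as_matrix()@Ro.from_euler("y",-35,degrees=True).as_matrix(); t=np.array([397.5,324,37.8])
a=t+Rt@[3,0,40]+18.7*R[:,2]
print("rel to T",(Rt.T@R).round(2).tolist(),"grasp",a.round(0),"dp",go(a), "tcp in T",Rt.T@(p-t))
E
python3 t2.py
```

```text
[363.05067915 322.63806244  96.78548716] [ 0.97  0.26  2.26 -0.82  0.49  0.07]
rel to T [[-0.99, 0.0, -0.17], [0.0, 1.0, -0.01], [0.17, -0.01, -0.99]] grasp [385. 323.  55.] dp [-0.06  0.    1.17] tcp in T [ 5.59189516  0.20218859 68.09249668]
```

Request:
play_rows([
  {"dp": [-0.02, 0, 0.5], "turn": [0, 0, 0], "fingers": 0.5},
  {"dp": [-0.02, 0, 0.4], "turn": [0, 0, 0], "fingers": 0.5},
  {"dp": [-0.02, 0, 0.25], "turn": [0, 0, 0], "fingers": 0.5},
  {"dp": [0, 0, 0], "turn": [0, 0, 0], "fingers": 0.6},
])

```text
clock: 15.57
eef_pos: [383.8, 321.1, 53.2]
tcp_rot: [-3.129, 0.442, -3.1]
contact_force: [0.0, -0.6, 0.6]
opening: 0.402
grasp_force: 0.0
```

```bash
python3 t2.py
```

```text
[383.84873675 321.06177726  53.2156714 ] [ 0.93  0.37  2.26 -1.01  0.41  0.24]
rel to T [[-0.99, 0.0, -0.17], [0.0, 1.0, -0.01], [0.17, -0.01, -0.99]] grasp [385. 323.  55.] dp [-0.05  0.05 -0.04] tcp in T [-2.43806473 -2.31593595 20.52621121]
```

Request:
play_rows([
  {"dp": [0, 0, 0], "turn": [0, 0, 0], "fingers": 1},
  {"dp": [0, 0, 0], "turn": [0, 0, 0], "fingers": 1},
  {"dp": [0, 0, 0], "turn": [0, 0, 0], "fingers": 1},
  {"dp": [0, 0, 0], "turn": [0, 0, 0], "fingers": 1},
  {"dp": [0, 0, 0], "turn": [0, 0, 0], "fingers": 1},
], force=70)

```text
clock: 15.98
eef_pos: [383.1, 321.6, 54.4]
tcp_rot: [-3.13, 0.442, -3.099]
contact_force: [-5.2, -1.8, 7.6]
opening: 0.128
grasp_force: 68.1
```

Request:
play_rows([
  {"dp": [0.06, 0, -0.3], "turn": [0, 0, 0], "fingers": 1},
  {"dp": [0.1, 0, -0.6], "turn": [0, 0, 0], "fingers": 1},
  {"dp": [0.1, 0, -0.6], "turn": [0, 0, 0], "fingers": 1},
  {"dp": [0.1, 0, -0.6], "turn": [0, 0, 0], "fingers": 1},
  {"dp": [0, 0, 0], "turn": [0, 0, 0], "fingers": 1},
])

```text
clock: 16.4
eef_pos: [333.5, 321.4, 126.2]
tcp_rot: [-3.134, 0.443, -3.101]
contact_force: [0.4, 1.2, -1.4]
opening: 0.125
grasp_force: 68.6
```

```bash
python3 t2.py
```

```text
[333.45532673 321.42880722 126.20445658] [ 1.04  0.17  2.28 -0.73  0.57  0.03]
rel to T [[-0.99, 0.0, -0.17], [0.0, 1.0, -0.01], [0.17, -0.01, -0.99]] grasp [385. 323.  55.] dp [-0.41  0.01  2.15] tcp in T [ -1.79714899   0.33671184 109.1802914 ]
```

Request:
play_rows([
  {"dp": [-0.4, 0, -0.9], "turn": [0, 0, 0], "fingers": 1},
  {"dp": [-0.4, 0, -0.9], "turn": [0, 0, 0], "fingers": 1},
  {"dp": [0, 0, 0], "turn": [0, 0.97, 0], "fingers": 1},
  {"dp": [0, 0, 0], "turn": [0, 0.97, 0], "fingers": 1},
  {"dp": [0, 0, 0], "turn": [0, 0.97, 0], "fingers": 1},
])

```text
clock: 16.82
eef_pos: [332.7, 321.9, 203.1]
tcp_rot: [-3.134, 0.141, -3.102]
contact_force: [0.5, 1.1, -1.6]
opening: 0.129
grasp_force: 68.6
```

Request:
play_rows([
  {"dp": [0, 0, 0], "turn": [0, 0.97, 0], "fingers": 1},
  {"dp": [0, 0, 0], "turn": [0, 0.97, 0], "fingers": 1},
  {"dp": [0, 0, 0], "turn": [0, 0.97, 0], "fingers": 1},
  {"dp": [0, 0, 0], "turn": [0, 0, 0.48], "fingers": 1},
  {"dp": [0, 0, 0], "turn": [0, 0, 0], "fingers": 1},
])

```text
clock: 17.23
eef_pos: [334.2, 320.2, 200.7]
tcp_rot: [-3.119, -0.161, 3.12]
contact_force: [-0.3, -1.2, -1.7]
opening: 0.125
grasp_force: 68.7
```

```bash
cat > t3.py <<'E'
from h import *
s=r.sense(); p,R=tool(); print(p,np.round(s["qpos"],2))
rel=Ro.from_euler("y",10,degrees=True).as_matrix()@np.diag([-1,1,-1])
if abs(rel[0,2]+.17)>.05: rel=Ro.from_euler("y",-10,degrees=True).as_matrix()@np.diag([-1,1,-1])
Rt=R@rel.T; t=p-Rt@[-2.1,0,20.4]
print("T at",t.round(1),"R",Rt.round(3).tolist()); 
want=Ro.from_euler("z",-.5,degrees=True).as_matrix()
print("rot",(Ro.from_matrix(Rt.T@want).as_rotvec()@rel/np.radians(6)).round(2))
for z in(60,3): print(z,"dp",(R.T@(np.array([414,-36,z])-t)/40).round(2))
E
python3 t3.py
```

```text
[334.17519523 320.1806379  200.66541047] [ 0.7   0.21  1.92  0.1   1.15 -0.9 ]
T at [336.5 319.7 180.3] R [[1.0, 0.018, -0.013], [-0.018, 1.0, 0.022], [0.013, -0.022, 1.0]]
rot [-0.19  0.13 -0.12]
60 dp [-2.58 -8.79  2.82]
3 dp [-2.81 -8.76  4.23]
```

Request:
play_rows([
  {"dp": [0, 0, 0], "turn": [-0.19, 0.13, -0.12], "fingers": 1},
  {"dp": [-0.26, -0.88, 0.1], "turn": [0, 0, 0], "fingers": 1},
  {"dp": [-0.26, -0.88, 0.1], "turn": [0, 0, 0], "fingers": 1},
  {"dp": [-0.26, -0.88, 0.1], "turn": [0, 0, 0], "fingers": 1},
  {"dp": [-0.26, -0.88, 0.1], "turn": [0, 0, 0], "fingers": 1},
])

```text
clock: 17.65
eef_pos: [369.9, 178.2, 177.8]
tcp_rot: [3.141, -0.174, 3.14]
contact_force: [1.2, 0.3, -1.2]
opening: 0.134
grasp_force: 68.8
```

Request:
play_rows([
  {"dp": [-0.26, -0.88, 0.3], "turn": [0, 0, 0], "fingers": 1},
  {"dp": [-0.26, -0.88, 0.4], "turn": [0, 0, 0], "fingers": 1},
  {"dp": [-0.26, -0.88, 0.4], "turn": [0, 0, 0], "fingers": 1},
  {"dp": [-0.26, -0.88, 0.4], "turn": [0, 0, 0], "fingers": 1},
  {"dp": [-0.26, -0.88, 0.4], "turn": [0, 0, 0], "fingers": 1},
])

```text
clock: 18.07
eef_pos: [407.3, 2.2, 93.4]
tcp_rot: [3.141, -0.174, 3.14]
contact_force: [0.9, 0.4, -1.1]
opening: 0.129
grasp_force: 68.8
```

Request:
play_rows([
  {"dp": [-0.24, -0.85, 0.4], "turn": [0, 0, 0], "fingers": 1},
  {"dp": [0, 0, 0], "turn": [0, 0, 0], "fingers": 1},
  {"dp": [0, 0, 0], "turn": [0, 0, 0], "fingers": 1},
])

```text
clock: 18.32
eef_pos: [413.2, -31.3, 75.7]
tcp_rot: [3.141, -0.177, 3.136]
contact_force: [-0.4, 0.3, -0.9]
opening: 0.127
grasp_force: 68.9
```

```bash
python3 t3.py; python3 - <<'E'
from h import *
f=grab("scene"); c=f["pixels"][130:280,200:400,::-1]; cv2.imwrite("pics/s1.png",cv2.resize(c,None,fx=3.5,fy=3.5,interpolation=cv2.INTER_CUBIC))
E
```

```text
[413.17642524 -31.3281708   75.70768358] [-0.07  0.36  2.08 -0.01  0.88 -1.63]
T at [415.2 -31.3  55.3] R [[1.0, 0.006, 0.002], [-0.006, 1.0, -0.001], [-0.002, 0.001, 1.0]]
rot [ 0.   -0.02  0.03]
60 dp [ 0.05 -0.12 -0.11]
3 dp [-0.2  -0.12  1.29]
```

View pics/s1.png

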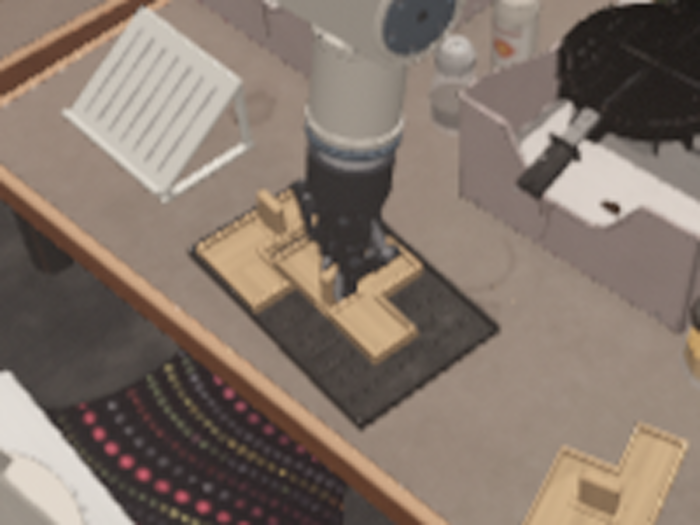

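The T hangs level above the tray, (340,290) in the crop. Set it down, release, half-turn the tool.

Request:
play_rows([
  {"dp": [-0.06, -0.12, 0.5], "turn": [0, 0, 0], "fingers": 1},
  {"dp": [-0.06, 0, 0.4], "turn": [0, 0, 0], "fingers": 1},
  {"dp": [-0.05, 0, 0.25], "turn": [0, 0, 0], "fingers": 1},
  {"dp": [-0.02, 0, 0.12], "turn": [0, 0, 0], "fingers": 1},
  {"dp": [0, 0, 0], "turn": [0, 0, 0], "fingers": 1},
])

```text
clock: 18.78
eef_pos: [412.3, -33.9, 24.8]
tcp_rot: [3.14, -0.176, 3.139]
contact_force: [0.1, 0.4, -1.2]
opening: 0.132
grasp_force: 69.0
```

Request:
play_rows([
  {"dp": [0, 0, 0], "turn": [0, 0, 0], "fingers": 0.6},
  {"dp": [0, 0, 0], "turn": [0, 0, 0], "fingers": 0.5},
  {"dp": [0, 0, 0], "turn": [0, 0, 0], "fingers": 0.5},
  {"dp": [0, 0, -0.5], "turn": [0, 0, 0], "fingers": 0.5},
  {"dp": [0, 0, -1], "turn": [0, 0, 0], "fingers": 0.5},
])

```text
clock: 19.2
eef_pos: [420.1, -34.6, 82.7]
tcp_rot: [3.139, -0.182, 3.138]
contact_force: [0.9, -0.8, -0.8]
opening: 0.501
grasp_force: 0.0
```

Request:
play_rows([
  {"dp": [0, 0, -1], "turn": [0, 0, 0], "fingers": 0.5},
  {"dp": [0, 0, -0.7], "turn": [0, 0, 0], "fingers": 0.5},
  {"dp": [0, 0, 0], "turn": [0, -0.84, 0], "fingers": 0.5},
  {"dp": [0, 0, 0], "turn": [0, -0.84, 0], "fingers": 0.5},
  {"dp": [0, 0, 0], "turn": [0, 0, 1], "fingers": 0.5},
])

```text
clock: 19.62
eef_pos: [433.2, -35.0, 152.1]
tcp_rot: [3.139, 0.006, 3.034]
contact_force: [-0.7, -0.5, -0.8]
opening: 0.499
grasp_force: 0.0
```

Request:
play_rows([
  {"dp": [0, 0, 0], "turn": [0, 0, 1], "fingers": 0.5},
  {"dp": [0, 0, 0], "turn": [0, 0, 1], "fingers": 0.5},
  {"dp": [0, 0, 0], "turn": [0, 0, 1], "fingers": 0.5},
  {"dp": [0, 0, 0], "turn": [0, 0, 1], "fingers": 0.5},
  {"dp": [0, 0, 0], "turn": [0, 0, 1], "fingers": 0.5},
])

```text
clock: 20.03
eef_pos: [435.2, -35.1, 151.8]
tcp_rot: [3.139, 0.0, 2.504]
contact_force: [-0.9, -0.2, 0.0]
opening: 0.494
grasp_force: 0.0
```

Request:
play_rows([
  {"dp": [0, 0, 0], "turn": [0, 0, 1], "fingers": 0.5},
  {"dp": [0, 0, 0], "turn": [0, 0, 1], "fingers": 0.5},
  {"dp": [0, 0, 0], "turn": [0, 0, 1], "fingers": 0.5},
  {"dp": [0, 0, 0], "turn": [0, 0, 1], "fingers": 0.5},
  {"dp": [0, 0, 0], "turn": [0, 0, 1], "fingers": 0.5},
])

```text
clock: 20.45
eef_pos: [435.2, -35.1, 151.7]
tcp_rot: [3.139, -0.001, 1.98]
contact_force: [-0.3, 0.1, -0.6]
opening: 0.502
grasp_force: 0.0
```

Request:
play_rows([
  {"dp": [0, 0, 0], "turn": [0, 0, 1], "fingers": 0.5},
  {"dp": [0, 0, 0], "turn": [0, 0, 1], "fingers": 0.5},
  {"dp": [0, 0, 0], "turn": [0, 0, 1], "fingers": 0.5},
  {"dp": [0, 0, 0], "turn": [0, 0, 1], "fingers": 0.5},
  {"dp": [0, 0, 0], "turn": [0, 0, 1], "fingers": 0.5},
])

```text
clock: 20.87
eef_pos: [435.1, -35.1, 151.8]
tcp_rot: [3.14, -0.002, 1.456]
contact_force: [-0.5, -0.5, 0.1]
opening: 0.505
grasp_force: 0.0
```

Request:
play_rows([
  {"dp": [0, 0, 0], "turn": [0, 0, 1], "fingers": 0.5},
  {"dp": [0, 0, 0], "turn": [0, 0, 1], "fingers": 0.5},
  {"dp": [0, 0, 0], "turn": [0, 0, 1], "fingers": 0.5},
  {"dp": [0, 0, 0], "turn": [0, 0, 1], "fingers": 0.5},
  {"dp": [0, 0, 0], "turn": [0, 0, 1], "fingers": 0.5},
])

```text
clock: 21.28
eef_pos: [435.2, -35.1, 151.8]
tcp_rot: [3.141, -0.002, 0.933]
contact_force: [0.0, -0.4, 0.0]
opening: 0.497
grasp_force: 0.0
```

Request:
play_rows([
  {"dp": [0, 0, 0], "turn": [0, 0, 1], "fingers": 0.5},
  {"dp": [0, 0, 0], "turn": [0, 0, 1], "fingers": 0.5},
  {"dp": [0, 0, 0], "turn": [0, 0, 1], "fingers": 0.5},
  {"dp": [0, 0, 0], "turn": [0, 0, 1], "fingers": 0.5},
  {"dp": [0, 0, 0], "turn": [0, 0, 1], "fingers": 0.5},
])

```text
clock: 21.7
eef_pos: [435.2, -35.1, 151.8]
tcp_rot: [-3.141, -0.002, 0.409]
contact_force: [-0.3, 0.8, -0.1]
opening: 0.504
grasp_force: 0.0
```

Request:
play_rows([
  {"dp": [0, 0, 0], "turn": [0, 0, 1], "fingers": 0.5},
  {"dp": [0, 0, 0], "turn": [0, 0, 1], "fingers": 0.5},
  {"dp": [0, 0, 0], "turn": [0, 0, 1], "fingers": 0.5},
  {"dp": [0, 0, 0], "turn": [0, 0, 1], "fingers": 0.5},
  {"dp": [0, 0, 0], "turn": [0, 0, 0], "fingers": 0.5},
])

```text
clock: 22.12
eef_pos: [435.2, -35.1, 151.7]
tcp_rot: [-3.14, -0.002, -0.009]
contact_force: [0.4, 0.1, 0.2]
opening: 0.499
grasp_force: 0.0
```

```bash
python3 - <<'E'
from h import *
s=r.sense(); p,R=tool(); print(p,np.degrees(s["tcp_rot"]),np.round(s["qpos"],2))
f=grab("wrist","pics/w7.png")
for x0 in([414,-36,-.5],[414,-32,-.5]): print("T wrist",edgefit(f,[T],x0,3))
print("tray",edgefit(f,[TR],[444.5,17.5,-.5],0,zs=(13,)),"U",edgefit(f,[U],[444.5,121.5,-50*1.577],3))
E
```

```text
[435.16626767 -35.09599616 151.72465868] [-1.79904462e+02 -9.53378284e-02 -5.19694586e-01] [-0.09  0.16  2.1   0.    0.88  1.49]
T wrist (array([414. , -34.2]), np.float64(0.03))
T wrist (array([414. , -34.2]), np.float64(0.03))
tray (array([447.1,  16. ]), np.float64(-0.52)) U (array([444.5, 121.8]), np.float64(-90.52))
```

Request:
play_rows([
  {"dp": [-0.53, 0, 0.6], "turn": [0, 0, 0], "fingers": 0.5},
  {"dp": [0, 0, 0.9], "turn": [0, 0, 0], "fingers": 0.5},
  {"dp": [0, 0, 0.9], "turn": [0, 0, 0], "fingers": 0.5},
  {"dp": [0, 0, 0.55], "turn": [0, 0, 0], "fingers": 0.5},
  {"dp": [0, 0, 0.3], "turn": [0, 0, 0], "fingers": 0.5},
])

```text
clock: 22.58
eef_pos: [412.4, -34.6, 19.0]
tcp_rot: [-3.14, 0.002, -0.0]
contact_force: [0.1, 0.5, -0.4]
opening: 0.499
grasp_force: 0.0
```

Request:
play_rows([
  {"dp": [0, 0, 0], "turn": [0, 0, 0], "fingers": 1},
  {"dp": [0, 0, 0], "turn": [0, 0, 0], "fingers": 1},
  {"dp": [0, 0, 0], "turn": [0, 0, 0], "fingers": 1},
  {"dp": [0, 0, 0], "turn": [0, 0, 0], "fingers": 1},
  {"dp": [0, 0, 0], "turn": [0, 0, 0], "fingers": 1},
], force=40)

```text
clock: 23.0
eef_pos: [414.7, -34.8, 22.1]
tcp_rot: [-3.14, -0.003, -0.004]
contact_force: [-0.3, -0.3, -0.4]
opening: 0.134
grasp_force: 41.7
```

Request:
play_rows([
  {"dp": [0, 0, -0.3], "turn": [0, 0, 0], "fingers": 1},
  {"dp": [0, 0, -0.8], "turn": [0, 0, 0], "fingers": 1},
  {"dp": [0, 0, -0.7], "turn": [0, 0, 0], "fingers": 1},
  {"dp": [0, 0, 0], "turn": [0, 0, -1], "fingers": 1},
  {"dp": [0, 0, 0], "turn": [0, 0, -1], "fingers": 1},
])

```text
clock: 23.42
eef_pos: [415.6, -35.0, 95.6]
tcp_rot: [3.142, -0.006, 0.21]
contact_force: [-0.4, -0.1, -1.7]
opening: 0.133
grasp_force: 41.7
```

Request:
play_rows([
  {"dp": [0, 0, 0], "turn": [0, 0, -1], "fingers": 1},
  {"dp": [0, 0, 0], "turn": [0, 0, -1], "fingers": 1},
  {"dp": [0, 0, 0], "turn": [0, 0, -1], "fingers": 1},
  {"dp": [0, 0, 0], "turn": [0, 0, -1], "fingers": 1},
  {"dp": [0, 0, 0], "turn": [0, 0, -1], "fingers": 1},
])

```text
clock: 23.83
eef_pos: [414.1, -34.9, 93.9]
tcp_rot: [3.141, -0.003, 0.734]
contact_force: [-0.1, 0.5, -2.2]
opening: 0.132
grasp_force: 41.6
```

Request:
play_rows([
  {"dp": [0, 0, 0], "turn": [0, 0, -1], "fingers": 1},
  {"dp": [0, 0, 0], "turn": [0, 0, -1], "fingers": 1},
  {"dp": [0, 0, 0], "turn": [0, 0, -1], "fingers": 1},
  {"dp": [0, 0, 0], "turn": [0, 0, -1], "fingers": 1},
  {"dp": [0, 0, 0], "turn": [0, 0, -1], "fingers": 1},
])

```text
clock: 24.25
eef_pos: [414.1, -34.9, 93.8]
tcp_rot: [3.14, -0.002, 1.258]
contact_force: [0.7, 0.2, -1.3]
opening: 0.134
grasp_force: 41.6
```

Request:
play_rows([
  {"dp": [0, 0, 0], "turn": [0, 0, -1], "fingers": 1},
  {"dp": [0, 0, 0], "turn": [0, 0, -1], "fingers": 1},
  {"dp": [0, 0, 0], "turn": [0, 0, -1], "fingers": 1},
  {"dp": [0.6, 0.38, 0], "turn": [0, 0, 0], "fingers": 1},
  {"dp": [0.6, 0.38, 0], "turn": [0, 0, 0], "fingers": 1},
])

```text
clock: 24.67
eef_pos: [444.6, 12.9, 94.0]
tcp_rot: [3.14, -0.002, 1.565]
contact_force: [0.4, -0.8, -1.1]
opening: 0.134
grasp_force: 41.7
```

Request:
play_rows([
  {"dp": [0, 0, 0], "turn": [0, 0, 0], "fingers": 1},
  {"dp": [0, 0, 0], "turn": [0, 0, 0], "fingers": 1},
])

```text
clock: 24.83
eef_pos: [445.3, 13.8, 93.9]
tcp_rot: [3.139, -0.002, 1.569]
contact_force: [-0.1, -0.5, -2.1]
opening: 0.136
grasp_force: 41.7
```

```bash
python3 - <<'E'
from h import *
s=r.sense(); p,R=tool(); print(p,np.degrees(s["tcp_rot"])); print("dp",go([444.5,14,22]))
f=grab("wrist","pics/w8.png"); print("T held",edgefit(f,[T],[p[0],p[1],50*1.565],p[2]-19.3))
E
```

```text
[445.30574099  13.8007681   93.88419688] [ 1.79871794e+02 -9.81868357e-02  8.98944596e+01]
dp [ 0.   -0.02  1.8 ]
T held (array([441.8,  17.7]), np.float64(89.87))
```

Request:
play_rows([
  {"dp": [-0.02, -0.02, 0.7], "turn": [0, 0, 0], "fingers": 1},
  {"dp": [0, 0, 0.4], "turn": [0, 0, 0], "fingers": 1},
  {"dp": [0, 0, 0.3], "turn": [0, 0, 0], "fingers": 1},
  {"dp": [0, 0, 0.25], "turn": [0, 0, 0], "fingers": 1},
  {"dp": [0, 0, 0.15], "turn": [0, 0, 0], "fingers": 1},
])

```text
clock: 25.3
eef_pos: [442.7, 11.7, 20.8]
tcp_rot: [-3.141, -0.002, 1.566]
contact_force: [-17.2, -2.0, 60.5]
opening: 0.133
grasp_force: 51.9
```

Request:
play_rows([
  {"dp": [0, 0, 0], "turn": [0, 0, 0], "fingers": 1},
  {"dp": [0, 0, 0], "turn": [0, 0, 0], "fingers": 1},
])

```text
clock: 25.47
eef_pos: [443.6, 11.9, 21.4]
tcp_rot: [3.141, -0.002, 1.566]
contact_force: [-0.2, 0.4, -1.5]
opening: 0.134
grasp_force: 43.6
```

Request:
play_rows([
  {"dp": [0, 0, 0], "turn": [0, 0, 0], "fingers": 0.6},
  {"dp": [0, 0, 0], "turn": [0, 0, 0], "fingers": 0.6},
  {"dp": [0, 0, 0], "turn": [0, 0, 0], "fingers": 0.6},
  {"dp": [0, 0, -0.5], "turn": [0, 0, 0], "fingers": 0.6},
  {"dp": [0, 0, -1], "turn": [0, 0, 0], "fingers": 0.6},
])

```text
clock: 25.88
eef_pos: [440.9, 12.1, 79.1]
tcp_rot: [-3.135, -0.002, 1.567]
contact_force: [1.5, 0.9, 0.8]
opening: 0.403
grasp_force: 0.0
```

Request:
play_rows([
  {"dp": [-0.5, 0, -0.8], "turn": [0, 0, 0], "fingers": 0.3},
  {"dp": [-0.5, 0, -0.8], "turn": [0, 0, 0], "fingers": 0.3},
  {"dp": [-0.5, 0, -0.8], "turn": [0, 0, 0], "fingers": 0.3},
  {"dp": [-0.5, 0, -0.8], "turn": [0, 0, 0], "fingers": 0.3},
  {"dp": [0, 0, 0], "turn": [0, 0, 0], "fingers": 0.3},
])

```text
clock: 26.3
eef_pos: [446.6, -70.9, 215.2]
tcp_rot: [3.131, 0.001, 1.565]
contact_force: [0.8, -0.3, 0.5]
opening: 0.698
grasp_force: 0.0
```

```bash
python3 - <<'E'
from h import *
s=r.sense(); p,R=tool(); print(p,np.degrees(s["tcp_rot"]))
f=grab("wrist","pics/w9.png")
print("T",edgefit(f,[T],[444,14,50*1.565],3),edgefit(f,[T],[444,14,50*1.565],8),"tray",edgefit(f,[TR],[444.5,17.5,-.5],0,zs=(13,)),"U",edgefit(f,[U],[444.5,121.5,-50*1.577],3))
g=grab("top"); b=bamboo(g); print("top T",edgefit(g,[T],[444,14,50*1.565],3),"P",edgefit(g,[P],[461,-326,50*1.96],0))
E
```

```text
[446.57952986 -70.92618008 215.16558618] [1.79399978e+02 4.76501998e-02 8.96939241e+01]
T (array([443.7,  11.7]), np.float64(89.7)) (array([443.8,  11.7]), np.float64(89.72)) tray (array([446.7,  16.7]), np.float64(-0.56)) U (array([444. , 113.8]), np.float64(-90.37))
top T (array([440.9,  12.5]), np.float64(91.57)) P (array([ 461.4, -326.5]), np.float64(112.36))
```

Request:
play_rows([
  {"dp": [-0.91, 0.05, 0], "turn": [0, 0, 0], "fingers": 0.3},
  {"dp": [-0.91, 0.05, 0], "turn": [0, 0, 0], "fingers": 0.3},
  {"dp": [-0.91, 0.05, 0], "turn": [0, 0, 0], "fingers": 0.3},
  {"dp": [-0.91, 0.05, 0], "turn": [0, 0, 0], "fingers": 0.3},
  {"dp": [-0.91, 0.05, 0], "turn": [0, 0, 0], "fingers": 0.3},
])

```text
clock: 26.82
eef_pos: [451.6, -250.5, 207.1]
tcp_rot: [-3.14, -0.003, 1.567]
contact_force: [1.0, 0.3, 0.4]
opening: 0.699
grasp_force: 0.0
```

Request:
play_rows([
  {"dp": [-0.91, 0.05, 0], "turn": [0, 0, 0], "fingers": 0.3},
  {"dp": [-0.91, 0.05, 0], "turn": [0, 0, 0], "fingers": 0.3},
  {"dp": [0, 0, 0], "turn": [0, 0, -0.95], "fingers": 0.3},
  {"dp": [0, 0, 0], "turn": [0, 0, -0.95], "fingers": 0.3},
  {"dp": [0, 0, 0], "turn": [0, 0, -0.95], "fingers": 0.3},
])

```text
clock: 27.23
eef_pos: [455.3, -322.3, 206.4]
tcp_rot: [-3.141, -0.005, 1.869]
contact_force: [1.5, -0.2, 0.3]
opening: 0.697
grasp_force: 0.0
```

Request:
play_rows([
  {"dp": [0, 0, 0], "turn": [0, 0, -0.95], "fingers": 0.3},
  {"dp": [0, 0, 0], "turn": [0, 0, 0], "fingers": 0.3},
  {"dp": [0, 0, 0], "turn": [0, 0, 0], "fingers": 0.3},
])

```text
clock: 27.48
eef_pos: [455.8, -321.9, 207.2]
tcp_rot: [3.141, -0.003, 1.962]
contact_force: [-0.5, 0.7, -0.2]
opening: 0.702
grasp_force: 0.0
```

```bash
python3 - <<'E'
from h import *
s=r.sense(); p,R=tool(); print(p,np.degrees(s["tcp_rot"]),np.round(s["qpos"],2))
f=grab("wrist","pics/w10.png")
P0=edgefit(f,[P],[462,-325.5,50*1.961],0); print("P",P0); print("P at rib top check",edgefit(f,[RIB],[P0[0][0],P0[0][1],np.radians(P0[1])*50],0,zs=(52,)))
print("dp",go([P0[0][0],P0[0][1],19.3]))
g=grab("top"); print("U top",edgefit(g,[U],[444.5,121.5,-50*1.577],3),edgefit(g,[U,],[444.5,114,-50*1.577],3),"T",edgefit(g,[T],[444,12,50*1.565],3))
im=cv2.resize(g["pixels"][190:265,250:450,::-1],None,fx=4,fy=4,interpolation=cv2.INTER_CUBIC)
w=cv2.imread("pics/w9.png"); w=cv2.resize(w,(480,300)); c=np.zeros((600,800,3),np.uint8); c[:300]=im; c[300:,:480]=w; c[300:500,480:]=cv2.resize(cv2.imread("pics/w10.png"),(320,200)); cv2.imwrite("pics/m1.png",c)
E
```

```text
[ 455.77074636 -321.85385297  207.24159804] [179.9886329   -0.19639359 112.41230896] [-0.62  0.28  1.8   0.    1.07 -1.01]
P (array([ 461.4, -323. ]), np.float64(112.44))
P at rib top check (array([ 459.4, -321.3]), np.float64(112.27))
dp [-0.09  0.12  4.71]
U top (array([442.4, 123.3]), np.float64(-90.53)) (array([442.3, 123.2]), np.float64(-90.44)) T (array([441.4,  12.9]), np.float64(88.94))
```

Request:
play_rows([
  {"dp": [-0.09, 0.12, 0.9], "turn": [0, 0, 0], "fingers": 0.4},
  {"dp": [0, 0, 1], "turn": [0, 0, 0], "fingers": 0.4},
  {"dp": [0, 0, 1], "turn": [0, 0, 0], "fingers": 0.4},
  {"dp": [0, 0, 1], "turn": [0, 0, 0], "fingers": 0.5},
  {"dp": [0, 0, 0.5], "turn": [0, 0, 0], "fingers": 0.5},
])

```text
clock: 28.0
eef_pos: [460.0, -322.2, 28.4]
tcp_rot: [-3.14, -0.006, 1.962]
contact_force: [0.2, -0.1, 0.1]
opening: 0.502
grasp_force: 0.0
```

Request:
play_rows([
  {"dp": [0, 0, 0.28], "turn": [0, 0, 0], "fingers": 0.5},
  {"dp": [0, 0, 0], "turn": [0, 0, 0], "fingers": 0.7},
  {"dp": [0, 0, 0], "turn": [0, 0, 0], "fingers": 1},
  {"dp": [0, 0, 0], "turn": [0, 0, 0], "fingers": 1},
  {"dp": [0, 0, 0], "turn": [0, 0, 0], "fingers": 1},
])

```text
clock: 28.42
eef_pos: [463.2, -324.8, 23.2]
tcp_rot: [3.139, 0.001, 1.964]
contact_force: [0.2, 0.3, -1.4]
opening: 0.13
grasp_force: 41.3
```

Request:
play_rows([
  {"dp": [0, 0, 0], "turn": [0, 0, 0], "fingers": 1},
  {"dp": [0, 0, -0.3], "turn": [0, 0, 0], "fingers": 1},
  {"dp": [0, 0, -0.8], "turn": [0, 0, 0], "fingers": 1},
  {"dp": [0, 0, -0.7], "turn": [0, 0, 0], "fingers": 1},
  {"dp": [0, 0, 0], "turn": [0, 0, 0.96], "fingers": 1},
])

```text
clock: 28.83
eef_pos: [465.0, -326.2, 99.8]
tcp_rot: [3.135, 0.005, 1.865]
contact_force: [2.0, -0.5, -1.6]
opening: 0.131
grasp_force: 41.3
```

Request:
play_rows([
  {"dp": [0, 0, 0], "turn": [0, 0, 0.96], "fingers": 1},
  {"dp": [0, 0, 0], "turn": [0, 0, 0.96], "fingers": 1},
  {"dp": [0, 0, 0], "turn": [0, 0, 0.94], "fingers": 1},
  {"dp": [0, 0, 0], "turn": [0, 0, 0], "fingers": 1},
  {"dp": [0, 0, 0], "turn": [0, 0, 0], "fingers": 1},
])

```text
clock: 29.25
eef_pos: [462.3, -324.3, 94.6]
tcp_rot: [3.14, -0.001, 1.567]
contact_force: [0.7, -0.4, -1.0]
opening: 0.135
grasp_force: 41.2
```

```bash
python3 - <<'E'
from h import *
s=r.sense(); p,R=tool(); print(p,np.degrees(s["tcp_rot"])); print("dp",go([428.5,-65,90]))
f=grab("wrist","pics/w11.png"); print("P held",edgefit(f,[P],[p[0],p[1],50*1.562],p[2]-19.3,step=(3,3,.5)))
E
```

```text
[ 462.30855755 -324.3375428    94.58042963] [ 1.79896529e+02 -5.69751735e-02  8.98030362e+01]
dp [ 6.48 -0.87  0.12]
P held (array([ 455.7, -325.7]), np.float64(90.73))
```

Request:
play_rows([
  {"dp": [0.92, -0.13, 0], "turn": [0, 0, 0], "fingers": 1},
  {"dp": [0.92, -0.13, 0], "turn": [0, 0, 0], "fingers": 1},
  {"dp": [0.92, -0.13, 0], "turn": [0, 0, 0], "fingers": 1},
  {"dp": [0.92, -0.13, 0], "turn": [0, 0, 0], "fingers": 1},
  {"dp": [0.92, -0.13, 0], "turn": [0, 0, 0], "fingers": 1},
])

```text
clock: 29.72
eef_pos: [436.8, -138.6, 94.1]
tcp_rot: [3.14, -0.002, 1.567]
contact_force: [1.3, 0.4, -1.4]
opening: 0.133
grasp_force: 41.3
```

Request:
play_rows([
  {"dp": [0.92, -0.13, 0], "turn": [0, 0, 0], "fingers": 1},
  {"dp": [0.92, -0.1, 0], "turn": [0, 0, 0], "fingers": 1},
  {"dp": [0, 0, 0], "turn": [0, 0, 0], "fingers": 1},
  {"dp": [0, 0, 0], "turn": [0, 0, 0], "fingers": 1},
  {"dp": [0, 0, 0], "turn": [0, 0, 0], "fingers": 1},
])

```text
clock: 30.13
eef_pos: [429.1, -66.4, 94.3]
tcp_rot: [3.14, -0.001, 1.567]
contact_force: [0.4, -0.0, -1.5]
opening: 0.136
grasp_force: 41.2
```

```bash
python3 - <<'E'
from h import *
s=r.sense(); p,R=tool(); print(p,np.degrees(s["tcp_rot"])); print("dp",go([428.5,-66.5,26]))
E
```

```text
[429.05612679 -66.38722012  94.29315051] [ 1.79898692e+02 -7.66171582e-02  8.98048078e+01]
dp [-0.01 -0.02  1.71]
```

Request:
play_rows([
  {"dp": [0, -0.02, 0.6], "turn": [0, 0, 0], "fingers": 1},
  {"dp": [0, 0, 0.5], "turn": [0, 0, 0], "fingers": 1},
  {"dp": [0, 0, 0.3], "turn": [0, 0, 0], "fingers": 1},
  {"dp": [0, 0, 0.15], "turn": [0, 0, 0], "fingers": 1},
  {"dp": [0, 0, 0.08], "turn": [0, 0, 0], "fingers": 1},
])

```text
clock: 30.55
eef_pos: [427.6, -67.2, 28.0]
tcp_rot: [-3.141, -0.002, 1.563]
contact_force: [-0.5, -0.3, -1.1]
opening: 0.132
grasp_force: 41.2
```

Request:
play_rows([
  {"dp": [0, 0, 0.05], "turn": [0, 0, 0], "fingers": 1},
  {"dp": [0, 0, 0.03], "turn": [0, 0, 0], "fingers": 1},
  {"dp": [0, 0, 0], "turn": [0, 0, 0], "fingers": 1},
])

```text
clock: 30.8
eef_pos: [428.3, -66.6, 25.9]
tcp_rot: [3.14, -0.002, 1.564]
contact_force: [-0.1, -0.2, -1.3]
opening: 0.135
grasp_force: 41.3
```

Request:
play_rows([
  {"dp": [0, 0, 0.02], "turn": [0, 0, 0], "fingers": 1},
  {"dp": [0, 0, 0], "turn": [0, 0, 0], "fingers": 0.6},
  {"dp": [0, 0, 0], "turn": [0, 0, 0], "fingers": 0.6},
  {"dp": [0, 0, 0], "turn": [0, 0, 0], "fingers": 0.6},
  {"dp": [0, 0, -0.5], "turn": [0, 0, 0], "fingers": 0.6},
])

```text
clock: 31.22
eef_pos: [426.0, -65.9, 43.0]
tcp_rot: [-3.138, -0.002, 1.565]
contact_force: [-0.5, 0.2, -1.6]
opening: 0.404
grasp_force: 0.0
```

Request:
play_rows([
  {"dp": [0, 0, -1], "turn": [0, 0, 0], "fingers": 0.5},
  {"dp": [0, 0, -1], "turn": [0, 0, 0], "fingers": 0.3},
  {"dp": [0, 0, -1], "turn": [0, 0, 0], "fingers": 0},
  {"dp": [0, 0, -1], "turn": [0, 0, 0], "fingers": 0},
  {"dp": [0, 0, 0], "turn": [0, 0, 0], "fingers": 0},
])

```text
clock: 31.63
eef_pos: [431.6, -67.1, 211.9]
tcp_rot: [3.13, 0.0, 1.565]
contact_force: [1.4, -0.3, -0.5]
opening: 0.999
grasp_force: 0.0
```

```bash
python3 - <<'E'
from h import *
s=r.sense(); p,R=tool(); print(p,np.degrees(s["tcp_rot"]))
f=grab("wrist","pics/w12.png"); im=f["pixels"][:,:,::-1].copy()
tr=edgefit(f,[TR],[445,17.5,-.5],0,zs=(13,)); u=edgefit(f,[U],[444.5,121.5,-50*1.577],3,step=(2,2,.5)); t=edgefit(f,[T],[444,12,50*1.565],3); pp=edgefit(f,[P],[428.5,-65,50*1.564],3)
print("tray",tr,"U",u,"T",t,"P",pp)
# shaker from top + scene: cap centre rays
for cam in("top","scene"):
    g=grab(cam); np.save(f"pics/{cam}.npy",g["pixels"])
    a=proj(g,[(582,131,90)])[0].astype(int); print(cam,a)
    c=cv2.resize(g["pixels"][a[1]-20:a[1]+30,a[0]-25:a[0]+25,::-1],(300,300),interpolation=cv2.INTER_CUBIC); cv2.imwrite(f"pics/c_{cam}.png",c)
m=np.zeros((600,800,3),np.uint8); m[:300,:300]=cv2.imread("pics/c_top.png"); m[300:,:300]=cv2.imread("pics/c_scene.png"); m[:312,300:]=cv2.resize(im,(500,312))
cv2.imwrite("pics/m2.png",m)
E
```

```text
[431.57822081 -67.08642553 211.90019435] [1.79308590e+02 7.46376306e-04 8.96461817e+01]
tray (array([446.6,  21.9]), np.float64(-0.61)) U (array([444. , 114.4]), np.float64(-90.23)) T (array([443.6,  11.9]), np.float64(89.65)) P (array([428.6, -67.7]), np.float64(89.49))
top [270 180]
scene [304 160]
```

View pics/m2.png

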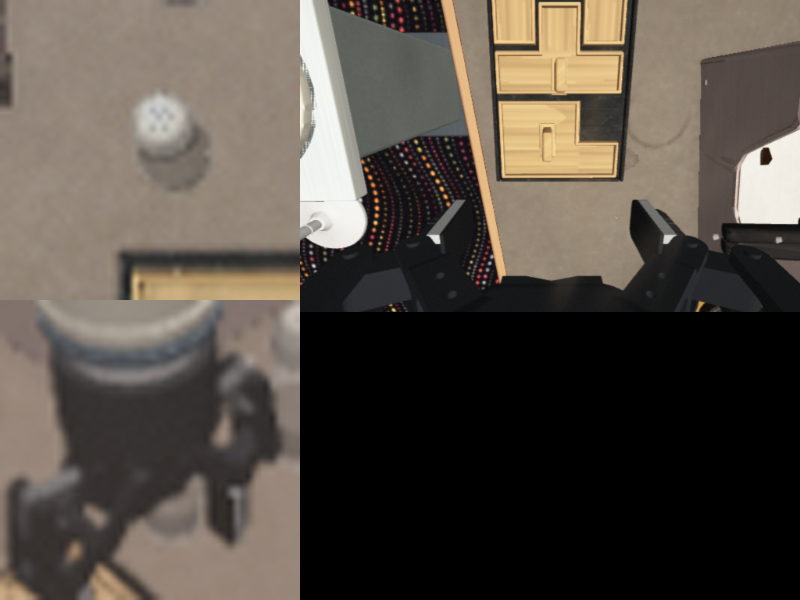

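All three inserts lie interlocked; the gap is in the montage at (600,115). The shaker stands untouched, cap at (165,115) of the top crop. I'll move over to it.

```bash
python3 - <<'E'
from h import *
g=grab("top"); print(back(g,(271.4,178.4),90))
h=cv2.cvtColor(g["pixels"],cv2.COLOR_RGB2HSV)[165:200,255:290]
m=((h[...,1]<30)&(h[...,2]>165)).astype(np.uint8); n,l,st,c=cv2.connectedComponentsWithStats(m); i=1+np.argmax(st[1:,4]); print(st[i],c[i]+[255,165],back(g,c[i]+[255,165],84))
print("dp",go([582,125,215]))
E
```

```text
[[589.91737998 129.00633325  90.        ]]
[12 11  9  8 54] [271.14814815 179.31481481] [[588.44316342 130.3550249   84.        ]]
dp [ 4.81  3.85 -0.27]
```

Request:
play_rows([
  {"dp": [0.76, 0.56, 0], "turn": [0, 0, 0], "fingers": 0},
  {"dp": [0.76, 0.56, 0], "turn": [0, 0, 0], "fingers": 0},
  {"dp": [0.76, 0.56, 0], "turn": [0, 0, 0], "fingers": 0},
  {"dp": [0.76, 0.56, 0], "turn": [0, 0, 0], "fingers": 0},
  {"dp": [0.76, 0.56, 0], "turn": [0, 0, 0], "fingers": 0},
])

```text
clock: 32.25
eef_pos: [540.3, 86.3, 202.8]
tcp_rot: [-3.139, -0.001, 1.564]
contact_force: [0.3, -0.5, 0.9]
opening: 1.001
grasp_force: 0.0
```

Request:
play_rows([
  {"dp": [0.76, 0.56, 0], "turn": [0, 0, 0], "fingers": 0},
  {"dp": [0, 0, 0], "turn": [0, 0, 0], "fingers": 0},
  {"dp": [0, 0, 0], "turn": [0, 0, 0], "fingers": 0},
])

```text
clock: 32.5
eef_pos: [562.8, 116.4, 202.5]
tcp_rot: [-3.139, -0.001, 1.567]
contact_force: [-0.1, 0.3, -0.3]
opening: 1.0
grasp_force: 0.0
```

```bash
cat > sh.py <<'E'
from h import *
s=r.sense(); p,R=tool(); print(p,np.degrees(s["tcp_rot"]))
f=grab("wrist","pics/w13.png"); q=proj(f,[(588,130,85)])[0]; print("expect",q)
h=cv2.cvtColor(f["pixels"],cv2.COLOR_RGB2HSV); m=((h[...,1]<28)&(h[...,2]>150)).astype(np.uint8); m=cv2.morphologyEx(m,cv2.MORPH_OPEN,np.ones((3,3)))
n,l,st,c=cv2.connectedComponentsWithStats(m)
for i in range(1,n):
    if 150<st[i,4]<6000 and np.hypot(*(c[i]-q))<90: print(st[i],c[i].round(1),back(f,c[i],85).round(1), back(f,c[i],78).round(1))
g=cv2.cvtColor(f["pixels"],cv2.COLOR_RGB2GRAY); cs=cv2.HoughCircles(cv2.medianBlur(g,3),3,1.2,20,param1=120,param2=22,minRadius=14,maxRadius=45)
if cs is not None:
    for x,y,rr in cs[0]:
        if np.hypot(x-q[0],y-q[1])<70: print("circ",x,y,rr,back(f,(x,y),88).round(1))
E
python3 sh.py
```

```text
[562.80894212 116.3925288  202.4969535 ] [-1.79827282e+02 -5.48577418e-02  8.97762127e+01]
expect [354.47058685 181.95240112]
[ 339  161   37   41 1188] [356.7 180.8] [[589.7 130.9  85. ]] [[590.5 129.5  78. ]]
circ 348.6 173.40001 21.32 [[583.1 137.3  88. ]]
```

Request:
play_rows([
  {"dp": [0.36, 0.66, 0.2], "turn": [0, 0, 0], "fingers": 0},
  {"dp": [0, 0, 0.4], "turn": [0, 0, 0], "fingers": 0},
  {"dp": [0, 0, 0], "turn": [0, 0, 0], "fingers": 0},
  {"dp": [0, 0, 0.8], "turn": [0, 0, 0], "fingers": 0},
  {"dp": [0, 0, 0.8], "turn": [0, 0, 0], "fingers": 0},
])

```text
clock: 32.97
eef_pos: [589.8, 128.4, 117.7]
tcp_rot: [3.139, -0.002, 1.563]
contact_force: [0.4, -0.9, -0.7]
opening: 0.997
grasp_force: 0.0
```

```bash
python3 - <<'E'
from h import *
s=r.sense(); print(s["eef_pos"],np.degrees(s["tcp_rot"]),s["contact_force"],go([589,130.5,24]))
E
```

```text
[589.76740202 128.40306059 117.69576485] [ 1.79846610e+02 -1.12761854e-01  8.95793251e+01] [ 0.42500216 -0.89039848 -0.71253545] [ 0.05 -0.03  2.34]
```

Request:
play_rows([
  {"dp": [0.04, -0.02, 0.7], "turn": [0, 0, 0], "fingers": 0},
  {"dp": [0, 0, 0.7], "turn": [0, 0, 0], "fingers": 0},
  {"dp": [0, 0, 0.5], "turn": [0, 0, 0], "fingers": 0},
  {"dp": [0, 0, 0.3], "turn": [0, 0, 0], "fingers": 0},
  {"dp": [0, 0, 0.06], "turn": [0, 0, 0], "fingers": 0.2},
])

```text
clock: 33.38
eef_pos: [586.6, 129.9, 24.7]
tcp_rot: [-3.138, -0.001, 1.564]
contact_force: [-0.7, -0.5, 0.3]
opening: 0.885
grasp_force: 0.0
```

Request:
play_rows([
  {"dp": [0, 0, 0], "turn": [0, 0, 0], "fingers": 0.35},
  {"dp": [0, 0, 0], "turn": [0, 0, 0], "fingers": 0.45},
  {"dp": [0, 0, 0], "turn": [0, 0, 0], "fingers": 0.5},
  {"dp": [0, 0, 0], "turn": [0, 0, 0], "fingers": 0.6},
  {"dp": [0, 0, 0], "turn": [0, 0, 0], "fingers": 1},
], force=35)

```text
clock: 33.8
eef_pos: [590.1, 131.4, 28.5]
tcp_rot: [3.138, -0.002, 1.565]
contact_force: [-1.2, -0.2, 5.8]
opening: 0.465
grasp_force: 34.5
```

Request:
play_rows([
  {"dp": [0, 0, 0], "turn": [0, 0, 0], "fingers": 1},
  {"dp": [0, 0, 0], "turn": [0, 0, 0], "fingers": 1},
  {"dp": [0, 0, -0.3], "turn": [0, 0, 0], "fingers": 1},
  {"dp": [0, 0, -0.8], "turn": [0, 0, 0], "fingers": 1},
  {"dp": [0, 0, -0.6], "turn": [0, 0, 0], "fingers": 1},
])

```text
clock: 34.22
eef_pos: [589.0, 131.1, 97.0]
tcp_rot: [3.141, -0.002, 1.564]
contact_force: [1.0, 0.1, 0.3]
opening: 0.462
grasp_force: 35.3
```

```bash
python3 - <<'E'
from h import *
s=r.sense(); print(s["eef_pos"],np.degrees(s["tcp_rot"]),s["contact_force"],s["opening"]*85,go([497.5,-39,s["eef_pos"][2]]))
E
```

```text
[588.95535437 131.09155039  96.9860045 ] [ 1.79949921e+02 -1.01428719e-01  8.96377800e+01] [0.98147533 0.12856578 0.252912  ] 39.228021190096875 [-4.27 -2.26 -0.01]
```

```bash
sed -i 's/(588,130,85)/(p[0],p[1],155)/; s/c\[i\],85/c[i],155/' sh.py; python3 sh.py; python3 - <<'E'
from h import *
g=grab("top"); p=np.array(r.sense()["eef_pos"])
h=cv2.cvtColor(g["pixels"],cv2.COLOR_RGB2HSV)[165:200,255:290]
m=((h[...,1]<30)&(h[...,2]>165)).astype(np.uint8); print("bright at old spot",m.sum(), proj(g,[(589,130,90),(589,130,160)]).round(0).tolist())
E
```

```text
[588.95535437 131.09155039  96.9860045 ] [ 1.79949921e+02 -1.01428719e-01  8.96377800e+01]
expect [321.64702605 349.90532386]
[ 284  281   99   79 5833] [333.6 323.6] [[592.4 139.9 155. ]] [[595.2  86.1  78. ]]
circ 323.40002 321.0 44.24 [[589.6  94.7  88. ]]
bright at old spot 679 [[271.0, 179.0], [269.0, 173.0]]
```

The shaker is held: the cap moved up with the jaws and nothing bright was left at its old spot. Carrying it to the gap.

Request:
play_rows([
  {"dp": [-0.4, -0.2, 0], "turn": [0, 0, 0], "fingers": 1},
  {"dp": [-0.7, -0.4, 0], "turn": [0, 0, 0], "fingers": 1},
  {"dp": [-0.8, -0.4, 0], "turn": [0, 0, 0], "fingers": 1},
  {"dp": [-0.8, -0.4, 0], "turn": [0, 0, 0], "fingers": 1},
  {"dp": [-0.7, -0.4, 0], "turn": [0, 0, 0], "fingers": 1},
])

```text
clock: 34.73
eef_pos: [515.0, -5.8, 94.8]
tcp_rot: [3.141, -0.002, 1.565]
contact_force: [0.6, -0.2, -0.9]
opening: 0.463
grasp_force: 35.3
```

Request:
play_rows([
  {"dp": [-0.5, -0.3, 0], "turn": [0, 0, 0], "fingers": 1},
  {"dp": [-0.37, -0.17, 0], "turn": [0, 0, 0], "fingers": 1},
  {"dp": [0, 0, 0], "turn": [0, 0, 0], "fingers": 1},
  {"dp": [0, 0, 0], "turn": [0, 0, 0], "fingers": 1},
])

```text
clock: 35.07
eef_pos: [496.9, -39.7, 94.8]
tcp_rot: [3.14, -0.002, 1.563]
contact_force: [0.2, 0.3, -0.2]
opening: 0.467
grasp_force: 35.3
```

```bash
python3 - <<'E'
from h import *
s=r.sense(); print(s["eef_pos"],np.degrees(s["tcp_rot"]),s["opening"],s["grasp_force"],go([497.5,-40,31.5]))
E
```

```text
[496.94733884 -39.65546493  94.77199656] [ 1.79928110e+02 -1.04559491e-01  8.95308951e+01] 0.46721783025516855 35.30541894300704 [-0.01  0.01  1.58]
```

Request:
play_rows([
  {"dp": [0, 0, 0.5], "turn": [0, 0, 0], "fingers": 1},
  {"dp": [0, 0, 0.4], "turn": [0, 0, 0], "fingers": 1},
  {"dp": [0, 0, 0.3], "turn": [0, 0, 0], "fingers": 1},
  {"dp": [0, 0, 0.15], "turn": [0, 0, 0], "fingers": 1},
  {"dp": [0, 0, 0.08], "turn": [0, 0, 0], "fingers": 1},
])

```text
clock: 35.48
eef_pos: [497.2, -38.3, 36.5]
tcp_rot: [-3.141, -0.002, 1.565]
contact_force: [-0.6, 0.3, -0.5]
opening: 0.464
grasp_force: 35.3
```

Request:
play_rows([
  {"dp": [0, 0, 0.05], "turn": [0, 0, 0], "fingers": 1},
  {"dp": [0, 0, 0.04], "turn": [0, 0, 0], "fingers": 1},
  {"dp": [0, 0, 0], "turn": [0, 0, 0], "fingers": 1},
])

```text
clock: 35.73
eef_pos: [497.6, -38.9, 33.9]
tcp_rot: [3.14, -0.002, 1.565]
contact_force: [0.2, -0.7, -0.8]
opening: 0.464
grasp_force: 35.3
```

Step down until contact.

Request:
play_rows([
  {"dp": [0, 0, 0.04], "turn": [0, 0, 0], "fingers": 1},
  {"dp": [0, 0, 0], "turn": [0, 0, 0], "fingers": 1},
])

```text
clock: 35.9
eef_pos: [497.4, -39.1, 32.2]
tcp_rot: [3.14, -0.002, 1.564]
contact_force: [-0.7, 0.5, -0.7]
opening: 0.464
grasp_force: 35.3
```

Request:
play_rows([
  {"dp": [0, 0, 0.04], "turn": [0, 0, 0], "fingers": 1},
  {"dp": [0, 0, 0], "turn": [0, 0, 0], "fingers": 1},
])

```text
clock: 36.07
eef_pos: [497.5, -39.1, 31.4]
tcp_rot: [3.14, -0.002, 1.564]
contact_force: [-4.4, 0.5, 13.0]
opening: 0.463
grasp_force: 37.1
```

Request:
play_rows([
  {"dp": [0, 0, -0.01], "turn": [0, 0, 0], "fingers": 0.45},
  {"dp": [0, 0, 0], "turn": [0, 0, 0], "fingers": 0.35},
  {"dp": [0, 0, 0], "turn": [0, 0, 0], "fingers": 0.2},
  {"dp": [0, 0, 0], "turn": [0, 0, 0], "fingers": 0.15},
  {"dp": [0, 0, 0], "turn": [0, 0, 0], "fingers": 0.15},
])

```text
clock: 36.48
eef_pos: [497.1, -39.1, 30.7]
tcp_rot: [3.141, -0.002, 1.564]
contact_force: [-0.1, 0.1, 0.4]
opening: 0.85
grasp_force: 0.0
```

Request:
play_rows([
  {"dp": [0, 0, -0.3], "turn": [0, 0, 0], "fingers": 0.15},
  {"dp": [0, 0, -0.7], "turn": [0, 0, 0], "fingers": 0.15},
  {"dp": [0, 0, -1], "turn": [0, 0, 0], "fingers": 0.15},
  {"dp": [0, 0, -1], "turn": [0, 0, 0], "fingers": 0.15},
  {"dp": [0, 0, -1], "turn": [0, 0, 0], "fingers": 0.15},
])

```text
clock: 36.9
eef_pos: [496.3, -39.3, 192.3]
tcp_rot: [-3.141, -0.002, 1.564]
contact_force: [1.8, -0.1, -0.3]
opening: 0.85
grasp_force: 0.0
```

Request:
play_rows([
  {"dp": [-0.8, -0.3, -0.3], "turn": [0, 0, 0], "fingers": 0.15},
  {"dp": [-0.8, -0.3, -0.3], "turn": [0, 0, 0], "fingers": 0.15},
  {"dp": [-0.8, -0.3, -0.3], "turn": [0, 0, 0], "fingers": 0.15},
  {"dp": [0, 0, 0], "turn": [0, 0, 0], "fingers": 0.15},
])

```text
clock: 37.23
eef_pos: [459.7, -139.3, 228.9]
tcp_rot: [3.138, 0.001, 1.562]
contact_force: [0.5, -0.1, 0.9]
opening: 0.85
grasp_force: 0.0
```

```bash
python3 - <<'E'
from h import *
s=r.sense(); p,R=tool(); print(p)
for cam in("wrist","top","scene"):
    f=grab(cam,f"pics/fin_{cam}.png"); q=proj(f,[(497.5,-39.5,93),(497.5,-39.5,50)]); print(cam,"expect cap/mid",q.round(1).tolist())
    h=cv2.cvtColor(f["pixels"],cv2.COLOR_RGB2HSV); m=((h[...,1]<30)&(h[...,2]>150)).astype(np.uint8); n,l,st,c=cv2.connectedComponentsWithStats(m)
    for i in range(1,n):
        if st[i,4]>12 and np.hypot(*(c[i]-q[0]))<40: print(st[i],c[i].round(1),back(f,c[i],90).round(1))
    if cam!="scene": print("T",edgefit(f,[T],[444,12,50*1.565],3),"P",edgefit(f,[P],[428.6,-67.5,50*1.563],3),"tray",edgefit(f,[TR],[445,17.5,-.5],0,zs=(13,)))
E
```

```text
[ 459.70908182 -139.29510297  228.93325102]
wrist expect cap/mid [[369.5, 66.1], [362.8, 72.1]]
[ 354   50   35   41 1148] [371.   69.4] [[499.2 -41.5  90. ]]
T (array([443.6,  11.6]), np.float64(89.83)) P (array([428.7, -68.4]), np.float64(89.52)) tray (array([446.7,  23. ]), np.float64(-0.5))
top expect cap/mid [[326.1, 207.2], [325.8, 209.5]]
[322 204   9   8  66] [326.1 207.6] [[496.8 -39.5  90. ]]
T (array([441.4,  13. ]), np.float64(88.81)) P (array([427.6, -67. ]), np.float64(89.09)) tray (array([442.6,  18.9]), np.float64(-0.44))
scene expect cap/mid [[317.6, 198.2], [318.0, 206.5]]
[315 198   8   6  31] [319.  200.6] [[495.6 -48.5  90. ]]
```

```bash
python3 -c "
from rig import r
print(r.sign_off())"
```

```text
the job is handed in; nothing more can be done
None
```

The job is handed in after about 37 s of robot time: the U, T and P lie interlocked flat in the tray, and the shaker stands upright on the tray floor in the gap. My last camera measurements put the tray within about 2 mm of where it started; I did not measure the honey jar or mug afterwards, but the arm never went near them.

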